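Slide the dish carrier under the microscope lens

ROBOT

A 6-joint arm with a two-finger parallel gripper is mounted at the origin on the work surface. World frame = base frame: x ahead of the robot, y to its left, z up, the work surface at z = 0. Lengths are in m, angles in rad, forces in N, time in s.
With the tool pointing down it reaches from about 0.4 to 0.825 m from the base axis. Payload 7 kg.
Tool frame: the origin (TCP) lies midway between the tips of the shut fingers; the grasp point (between the pads) lies 19 mm behind it; z points along the fingers, y is the direction in which the jaws open and shut (so a half turn about z gives the same grasp; the last joint's range is limited). The gripper opens to 85 mm and grips with 20 to 120 N. Pads are 22 mm wide; open, the fingers measure 114 mm over their backs; the gripper's body (76 mm by 85 mm) begins 54 mm behind the grasp point. The pads swing forward as they close: fully open they stand 13 mm farther back than shut.
Start: joints at [1.563, 0.359, 0.012, 0, -1.224, -0.288], TCP at [0.197, 0.646, 0.231] pointing down, gripper open.
Joint ranges: [-3.07, 3.07], [-1.43, 2.12], [-1.02, 1.25], [-3.03, 1.67], [-3.05, -0], [-3.03, 3.03]. Speed limits (rad/s): [2.39, 2.39, 3.01, 3.14, 3.14, 3.14].

INTERFACE

Orientations are given as a 3x3 rotation matrix whose columns are the frame's x, y, z axes.
In Python, from rig import sensors, optics, workorder gives the robot as it stands.
- The arm moves only by the tool step_arm, never from a script. Its argument "commands" is a list that holds one entry, the list of rows, each a list of 7 numbers: the opening in per cent of the stroke, from 0 (shut) to 100 (fully open), then the shift along the tool's x, y, z in m, then the turn, a rotation vector about the tool's x, y, z in rad. In form: [[[hand, tx, ty, tz, ax, ay, az], ...]]. A call has exactly 8 rows; each row shifts and turns the pose as measured when the row begins, along the tool's axes as they then stand; what a row does not reach is not made up. A row lasts 1/12 s, in which the tool goes at most 41.7 mm and 7.16 degrees, less where a joint would pass 70% of its speed; a pose out of reach is approached as far as the arm can. A call with a gripper value outside its range is refused whole. The fingers move at their own pace and stop on an object; "force" is the grip in N (left out, the last holds). Time passes only in rows, so rows that do not move let the fingers close, or fill a call up. It gives the time, the measured TCP pose, the force and the opening at its end, in the units of the state.
- sensors.state(): the state, without advancing time (a new reading comes with each control period).
- optics.grab_frame(name): name is "scene" or "top"; returns a dict with "image" (480x640x3 uint8, blue, green, red), "camera_matrix" (3x3 intrinsics, pixels), "T" (4x4, takes a point from camera to world coordinates). Camera axes: x right, y up, looking along -z (the intrinsics and any distortion apply to the point x, -y, -z); pixel columns grow to the right and rows downward; lengths in m; the calibration is good to about 2 mm. A picture is of the moment at which its call begins. There is no depth.
- workorder.hand_in(): hands the job in, once; it reports no verdict.
The state is a dict: "clock": time; "joints": joint angles; "dq": joint speeds; "effort": joint torques, N m; "ee_pos": TCP position; "eef_rot": TCP orientation; "contact_force": force on the tool from outside, world axes, zero at the start; "ft_torque": the same for the moment, N m; "width": finger opening in m.
Only numpy, scipy, OpenCV 4.12 (cv2) and the standard library are available. Lean on these libraries where they do the work, as an engineer would, in place of code of your own. Each camera call takes 0.05 s, during which the arm holds its last target. There are 200 camera calls.

TASK

Take the specimen carrier that has the glass dish on it, set it flat in the guide channel at the front of the digital microscope and slide it under the lens until it is fully home against the end stop, then let go. Keep the dish upright on the way, let nothing press against the microscope's lens or overhanging head, and leave the empty carrier, the bottle and the jar where they are.

Things in the scene. Friction and masses are not known exactly. Their poses are not given: they have to be found in the camera images.
- dish (a point): Centre of the closed glass dish (60 mm diameter, 14 mm high) fixed on top of its carrier, on the plate's centre line and 15 mm above the plate's underside; the dish top is 22 mm above that underside. x points along the plate away from the handle (yaw = direction of x), z up.
- carrier: The loose carrier with the dish, lying on the table left or right of the microscope: bare aluminium plate 175 x 80 x 8 mm, about 0.16 kg, black upright fin near one end as handle. Origin under the dish's centre on the plate's underside; same axes as the dish. The plate runs from 130 mm behind (-x, handle end) to 45 mm ahead of it.
- carrier_handle (a point): Grip point in the fin of the carrier with the dish: 110 mm behind the dish centre (-x), 36 mm above the plate's underside, at the middle of the fin's length. The fin is 40 mm long (x), 14 mm thick (y) and rises from 8 to 53 mm above the underside. Same axes as the dish.
- home (a point): Where the dish's centre is when its carrier is fully home, flat on the microscope's base and against the end stop: on the lens axis, 30 mm above the table. x points along the guide channel, inwards from the mouth to the end stop (the slide direction), z up.
- scope: Fixed microscope base; origin on the table under the lens axis, axes as home. Grey plate 15 mm thick, 170 mm wide (y), x -190 to +100 mm. On it two steel guide rails 9 mm high, 87 mm apart inside, x -170 to +45 mm (3.5 mm play each side of a carrier), flared guides at the mouth, x -195 to -168; end stop face at x +45. Column 28 mm diameter, 345 mm high at x 60, y 105 mm.
- lens (a point): Centre of the underside of the black lens barrel (64 mm diameter for its lowest 20 mm, 48 mm above), 44 mm above the table, 29 mm above the base: the dish of a carrier lying on the base passes below it with 7 mm to spare. Same axes as home.
- head: Fixed overhanging head and lens barrel; origin on the table under the lens, axes as home. White camera body 60 mm wide (y), x -145 (towards the mouth) to +65 mm, underside 205 and top 280 mm above the table. It hangs right above the handle of a carrier that is home: no room for an upright gripper; it must lean back towards the mouth (20 to 30 degrees to push the fin, 35 to 45 to grip it).
- spare_handle (a point): Grip point in the fin of the empty carrier: same plate and fin, but no dish (only a flat dark disc). Lies on the other side of the microscope; to be left alone.
- bottle_mid (a point): Amber dropper bottle with a black rubber top, 42 mm diameter, 123 mm high, standing; point on its axis 60 mm up. To be left alone.
- jar_mid (a point): Squat glass jar with a white screw lid, 56 mm diameter, 75 mm high, standing; point on its axis 37 mm up. To be left alone.
Things that resemble listed ones, but are neither listed nor needed, are in the scene too. Leave any purple, turquoise or yellow look-alike of the carrier alone.

How it is judged:
By the outcome, as a careful person would: the job done as asked, in the order asked, and still so for the second after the job is handed in, with the robot touching nothing.
It also fails if it takes over 59 s, if anything falls off the work surface, if the arm or the gripper's body presses on something with over 40 N, if the wrist force passes 120 N, or if a joint passes its speed limit or range.

## Working session

There is one attempt and no reset: what is moved stays moved. The work goes in short steps, Python scripts to look and compute and a tool call to move; the robot and the scene stay as the last step left them, time stands still between calls to the robot, and variables do not carry over. Pictures are saved under pics/ and viewed, about 8 in all and at most 12, crops included, and the job is handed in when it is done.

Besides the shell and the picture viewer there is one more tool, called after "Emit:" by a JSON object that holds its "name" and its "arguments", one argument or row to a line. step_arm: Moves the arm, as the interface text tells. Its arguments: {"type":"object","properties":{"commands":{"type":"array","items":{"type":"array","items":{"type":"array","items":{"type":"number"}}}},"force":{"type":"number"}},"required":["commands"]}

```bash
mkdir -p pics
python3 - <<'E'
from rig import sensors,optics
import cv2,numpy as np
s=sensors.state(); print({k:np.round(v,3).tolist() for k,v in s.items()})
for n in("scene","top"):
    f=optics.grab_frame(n); cv2.imwrite(f"pics/{n}0.png",f["image"]); print(n,list(f),f["camera_matrix"].round(1).tolist(),f["T"].round(3).tolist())
    np.savez(f"{n}.npz",**{k:v for k,v in f.items()})
E
ls
```

```text
{'clock': 0.0, 'joints': [1.563, 0.359, 0.011, -0.0, -1.224, -0.288], 'dq': [-0.001, 0.001, 0.002, 0.002, -0.002, -0.001], 'effort': [-0.0, -58.333, 29.342, 6.937, -0.006, -0.0], 'ee_pos': [0.197, 0.645, 0.23], 'eef_rot': [[0.957, -0.292, -0.0], [-0.292, -0.957, -0.002], [0.0, 0.002, -1.0]], 'contact_force': [0.384, -0.131, 0.354], 'ft_torque': [0.034, -0.039, 0.046], 'width': 0.085}
scene ['image', 'camera_matrix', 'T'] [[599.4, 0.0, 324.2], [0.0, 599.4, 250.5], [0.0, 0.0, 1.0]] [[-0.826, -0.353, 0.44, 1.223], [0.564, -0.526, 0.636, 0.96], [0.007, 0.773, 0.634, 0.961], [0.0, 0.0, 0.0, 1.0]]
top ['image', 'camera_matrix', 'T'] [[450.8, 0.0, 319.4], [0.0, 450.8, 239.7], [0.0, 0.0, 1.0]] [[0.021, 0.979, -0.2, 0.437], [-1.0, 0.021, -0.002, 0.072], [0.002, 0.2, 0.98, 0.951], [0.0, 0.0, 0.0, 1.0]]
pics
scene.npz
top.npz
```

View pics/scene0.png

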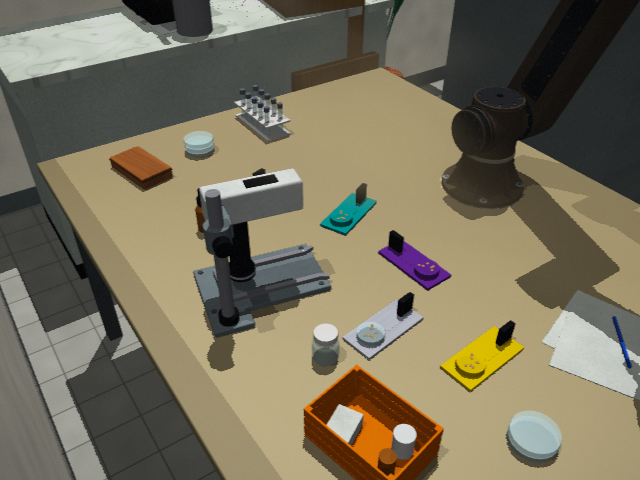

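View pics/top0.png

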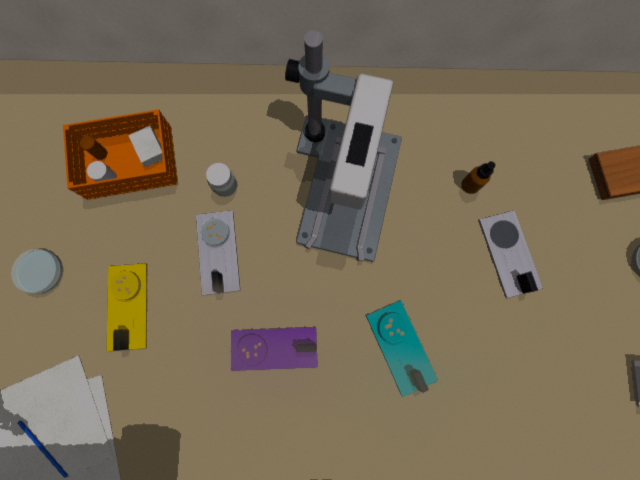

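Two bare-aluminium carriers are visible. The one at top (217,252) / scene (384,328) has a glass dish. The other, at top (510,253), has only a dark disc, so it is the spare. The purple, turquoise and yellow ones are look-alikes. The microscope base is at top (350,190), with its mouth towards the bottom at about (340,250). I'll confirm in an enlarged crop and measure.

```bash
cat > h.py <<'E'
import numpy as np,cv2
def ray(f,uv,z):
    K,T=f["camera_matrix"],f["T"]; uv=np.atleast_2d(uv).astype(float)
    d=np.c_[(uv[:,0]-K[0,2])/K[0,0],-(uv[:,1]-K[1,2])/K[1,1],-np.ones(len(uv))]@T[:3,:3].T
    return T[:3,3]+d*((z-T[2,3])/d[:,2])[:,None]
def proj(f,P):
    K,T=f["camera_matrix"],f["T"]; c=(np.atleast_2d(P)-T[:3,3])@T[:3,:3]
    return np.c_[K[0,2]-K[0,0]*c[:,0]/c[:,2],K[1,2]+K[1,1]*c[:,1]/c[:,2]]
def fr(n): return dict(np.load(n+".npz"))
def plate(f,box,z):
    x0,y0,x1,y1=box; im=f["image"][y0:y1,x0:x1]; hsv=cv2.cvtColor(im,cv2.COLOR_BGR2HSV)
    b=im.astype(int); m=((b[...,0]>=b[...,2]-5)&(hsv[...,2]>105)).astype(np.uint8)
    m=cv2.morphologyEx(m,cv2.MORPH_OPEN,np.ones((3,3)))
    cs,_=cv2.findContours(m,cv2.RETR_EXTERNAL,cv2.CHAIN_APPROX_NONE); c=max(cs,key=cv2.contourArea)
    p=c[:,0]+[x0,y0]; w=ray(f,p,z)[:,:2].astype(np.float32)*1000
    return cv2.minAreaRect(w),p
E
python3 - <<'E'
from h import *
t,s=fr("top"),fr("scene")
for n,f,b in(("top",t,(190,200,250,305)),("scene",s,(335,280,435,365))):
    r,p=plate(f,b,.008); print(n,r,p.min(0),p.max(0)); print(cv2.boxPoints(r).round(1).tolist())
a=cv2.resize(t["image"][100:270,190:410],None,fx=3.6,fy=3.4,interpolation=cv2.INTER_CUBIC)
cv2.imwrite("pics/c1.png",a)
b=cv2.resize(s["image"][230:370,190:430],None,fx=3.3,fy=4,interpolation=cv2.INTER_CUBIC); cv2.imwrite("pics/c2.png",b)
E
```

```text
top ((599.9205322265625, 290.54339599609375), (173.47897338867188, 79.00150299072266), 8.679718017578125) [196 211] [239 293]
[[508.20001220703125, 316.5], [520.0999755859375, 238.39999389648438], [691.5999755859375, 264.6000061035156], [679.7000122070312, 342.70001220703125]]
scene ((602.004638671875, 291.29254150390625), (174.0205841064453, 79.12313842773438), 8.417560577392578) [344 300] [421 356]
[[510.1000061035156, 317.70001220703125], [521.7000122070312, 239.39999389648438], [693.9000244140625, 264.8999938964844], [682.2999877929688, 343.20001220703125]]
```

View pics/c1.png

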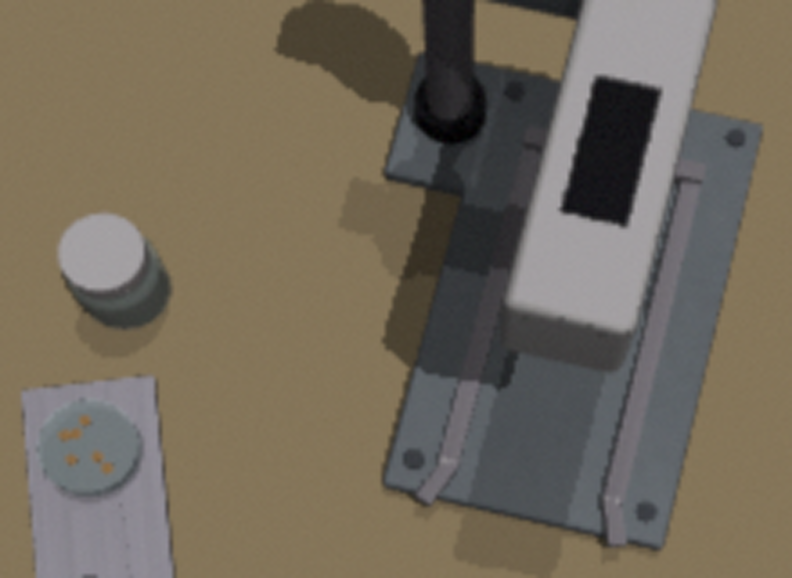

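View pics/c2.png

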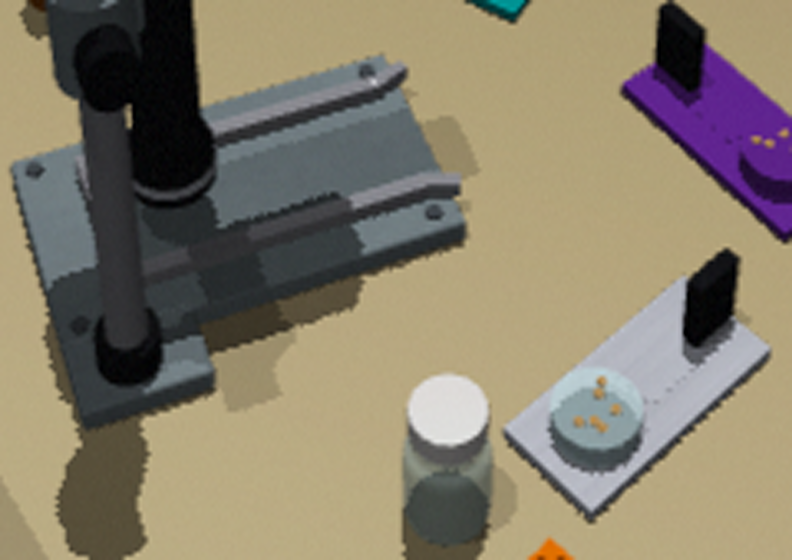

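The crops confirm it. The silver plate at top (217,252) carries a glass dish with orange specks at crop (90,447), and its fin is at the near end. The microscope mouth faces the robot, with base corners in the top crop at (385,485), (660,548) and (762,123). Next I'll fit the base edges and rails in both views.

```bash
cat > fit.py <<'E'
from h import *
t,s=fr("top"),fr("scene")
def cr(c,sx,sy,ox,oy): c=np.array(c,float); return (c+.5)/[sx,sy]-.5+[ox,oy]
C=dict(top=(t,cr([(385,485),(660,548),(762,123)],3.6,3.4,190,100)),scene=(s,cr([(465,228),(383,55),(12,163)],3.3,4,190,230)))
for n,(f,c) in C.items():
    w=ray(f,c,.015)[:,:2]; print(n,"corners",w.round(4).tolist(),np.linalg.norm(np.diff(w,axis=0),axis=1).round(4))
    hsv=cv2.cvtColor(f["image"],cv2.COLOR_BGR2LAB); warm=cv2.GaussianBlur(hsv[...,2].astype(np.float32),(3,3),0)-128
    L=[]
    for a,b in((c[0],c[1]),(c[1],c[2])):
        d=(b-a)/np.linalg.norm(b-a); nrm=np.array([d[1],-d[0]]); pts=[]
        for k in np.linspace(.08,.92,60):
            q=a+k*(b-a)+np.outer(np.arange(-5,5.01,.25),nrm)
            v=cv2.remap(warm,q[:,0].astype(np.float32)[None],q[:,1].astype(np.float32)[None],cv2.INTER_LINEAR)[0]
            g=np.abs(np.gradient(v)); i=g.argmax()
            if g[i]>.4: pts.append(q[i])
        w=ray(f,np.array(pts),.015)[:,:2].astype(np.float32)
        l=cv2.fitLine(w,cv2.DIST_HUBER,0,.001,.001).ravel(); r=(w-l[2:])@[-l[1],l[0]]
        print(len(pts),"ang",np.degrees(np.arctan2(l[1],l[0])).round(2),"rms",r.std().round(4)); L.append(l)
    (m,e)=L; A=np.c_[m[:2],-e[:2]]; k=np.linalg.solve(A,e[2:]-m[2:]); cor=m[2:]+k[0]*m[:2]
    x=e[:2]*(1 if e[0]>0 else -1); y=np.array([-x[1],x[0]])
    print("corner",cor,"yaw",np.degrees(np.arctan2(x[1],x[0])),"origin",cor+.19*x+.085*y)
E
python3 fit.py
python3 - <<'E'
from h import *
for n,box in(("top",(300,160,400,260)),):pass
t,s=fr("top"),fr("scene")
# rails: inner top edges clicked, z=.024
r=lambda c,sx,sy,ox,oy:(np.array(c,float)+.5)/[sx,sy]-.5+[ox,oy]
print("top rail mid L/R", ray(t,r([(449,463),(490,303),(613,497),(689,178)],3.6,3.4,190,100),.024).round(4)[:,:2].tolist())
print("scene rail mid L(+y) / R", ray(s,r([(440,183),(140,267),(383,82),(215,130)],3.3,4,190,230),.024).round(4)[:,:2].tolist())
# handle: fin top centre z=.053
print("fin top", ray(s,r([(722,262)],3.3,4,190,230),.053))
E
```

```text
top corners [[0.6221, 0.1224], [0.5859, -0.0392], [0.8686, -0.1029]] [0.1656 0.2897]
60 ang 77.05 rms 0.0017
60 ang -12.72 rms 0.0006
corner [ 0.58322275 -0.03965218] yaw -12.719113 origin [0.78727496 0.0014294 ]
scene corners [[0.6285, 0.1286], [0.5889, -0.0382], [0.868, -0.1011]] [0.1715 0.2861]
60 ang 77.44 rms 0.0044
42 ang -12.6 rms 0.001
corner [ 0.58832353 -0.0393192 ] yaw -12.598695 origin [0.7922889  0.00219115]
top rail mid L/R [[0.635, 0.085], [0.7389, 0.063], [0.6156, -0.0109], [0.8255, -0.0563]]
scene rail mid L(+y) / R [[0.6267, 0.0948], [0.8367, 0.0392], [0.6094, -0.0063], [0.736, -0.0363]]
fin top [[0.52619657 0.27993404 0.053     ]]
```

```bash
cat > plan.py <<'E'
import sys; from h import *
from scipy.linalg import logm,expm
from rig import sensors
def rot(yaw,lean):
    c,s=np.cos(yaw),np.sin(yaw); z=np.array([np.sin(lean)*c,np.sin(lean)*s,-np.cos(lean)]); y=np.array([s,-c,0]); return np.c_[np.cross(y,z),y,z]
# args: grasp x y z, yaw deg, lean deg, rows [, back]
def plan(x,y,z,yaw,lean,n,back=0):
    st=sensors.state(); A=np.eye(4); B=np.eye(4); A[:3,:3]=st["eef_rot"];A[:3,3]=st["ee_pos"]
    B[:3,:3]=rot(np.radians(yaw),np.radians(lean)); B[:3,3]=np.array([x,y,z])+(.019-back)*B[:3,2]
    S=expm(logm(np.linalg.inv(A)@B).real/n); w=cv2.Rodrigues(S[:3,:3])[0].ravel()
    print("row",S[:3,3].round(4).tolist(),w.round(4).tolist(),"mm",np.linalg.norm(S[:3,3])*1e3,"deg",np.degrees(np.linalg.norm(w)))
    g=A[:3,3]-.019*A[:3,2]; print("t",st["clock"],"grasp now",g.round(4),"yaw",np.degrees(np.arctan2(-A[0,1]*-1,-A[1,1])).round(2),"lean",np.degrees(np.arccos(-A[2,2])).round(2),"roll",np.degrees(A[2,1]).round(2),"q",np.round(st["joints"],2),"F",np.round(st["contact_force"],1),"w",st["width"])
if __name__=="__main__": plan(*map(float,sys.argv[1:]))
E
python3 plan.py .534 .281 .038 8.55 40 16 .12
```

```text
row [0.0164, 0.0223, 0.0127] [0.0098, 0.0429, -0.0266] mm 30.45854560282147 deg 2.9478233214050396
t 0.1 grasp now [0.1967 0.6453 0.2495] yaw -16.95 lean 0.08 roll 0.08 q [ 1.56  0.36  0.01 -0.   -1.22 -0.29] F [ 1.1  0.7 -0.2] w 0.08525594811867367
```

Emit:
{"name": "step_arm", "arguments": {
  "commands": [
    [[100, 0.0164, 0.0223, 0.0127, 0.0098, 0.0429, -0.0266], [100, 0.0164, 0.0223, 0.0127, 0.0098, 0.0429, -0.0266], [100, 0.0164, 0.0223, 0.0127, 0.0098, 0.0429, -0.0266], [100, 0.0164, 0.0223, 0.0127, 0.0098, 0.0429, -0.0266], [100, 0.0164, 0.0223, 0.0127, 0.0098, 0.0429, -0.0266], [100, 0.0164, 0.0223, 0.0127, 0.0098, 0.0429, -0.0266], [100, 0.0164, 0.0223, 0.0127, 0.0098, 0.0429, -0.0266], [100, 0.0164, 0.0223, 0.0127, 0.0098, 0.0429, -0.0266]]
  ]
}}

```text
clock: 0.77
ee_pos: [0.3052, 0.4426, 0.1415]
eef_rot: [[0.934, -0.058, 0.353], [-0.069, -0.997, 0.017], [0.351, -0.041, -0.935]]
contact_force: [1.9, 1.3, 0.5]
width: 0.0856
```

```bash
python3 plan.py .534 .281 .038 8.55 40 15 .12
```

```text
row [0.0085, 0.0119, 0.0065] [0.0047, 0.0222, -0.0134] mm 16.00851548297617 deg 1.510539825744253
t 0.7667 grasp now [0.2984 0.4423 0.1593] yaw -3.36 lean 20.71 roll -2.32 q [ 1.54  0.13 -0.79  0.57 -0.71 -0.49] F [1.9 1.3 0.5] w 0.08556419254168497
```

Emit:
{"name": "step_arm", "arguments": {
  "commands": [
    [[100, 0.016, 0.0222, 0.0122, 0.0088, 0.0416, -0.025], [100, 0.016, 0.0222, 0.0122, 0.0088, 0.0416, -0.025], [100, 0.016, 0.0222, 0.0122, 0.0088, 0.0416, -0.025], [100, 0.016, 0.0222, 0.0122, 0.0088, 0.0416, -0.025], [100, 0.016, 0.0222, 0.0122, 0.0088, 0.0416, -0.025], [100, 0.016, 0.0222, 0.0122, 0.0088, 0.0416, -0.025], [100, 0.016, 0.0222, 0.0122, 0.0088, 0.0416, -0.025], [100, 0, 0, 0, 0, 0, 0]]
  ]
}}

```text
clock: 1.43
ee_pos: [0.4748, 0.3361, 0.1728]
eef_rot: [[0.824, 0.104, 0.557], [0.107, -0.994, 0.028], [0.557, 0.036, -0.83]]
contact_force: [1.5, -0.6, -0.1]
width: 0.0853
```

```bash
python3 plan.py .534 .281 .038 8.55 40 6 .12
```

```text
row [-0.0076, 0.0104, 0.0066] [0.0093, 0.018, -0.0023] mm 14.460090610873992 deg 1.1689463292403337
t 1.4333 grasp now [0.4642 0.3356 0.1886] yaw 6.0 lean 33.91 roll 2.08 q [ 0.99  0.05 -1.02  1.33 -0.48 -0.51] F [ 1.5 -0.6 -0.1] w 0.08525496925795535
```

Joint 3 is at its limit with the 40° lean this close to the base. I'll pick and place with a small lean, then push home at about 25°, as the task allows.

```bash
python3 plan.py .534 .281 .038 8.55 12 7 .10
```

```text
row [0.0012, 0.0087, 0.0095] [0.0073, -0.0544, -0.0039] mm 12.990158683979603 deg 3.1499994028696925
t 1.4333 grasp now [0.4642 0.3356 0.1886] yaw 6.0 lean 33.91 roll 2.08 q [ 0.99  0.05 -1.02  1.33 -0.48 -0.51] F [ 1.5 -0.6 -0.1] w 0.08525496925795535
```

Emit:
{"name": "step_arm", "arguments": {
  "commands": [
    [[100, 0.0012, 0.0087, 0.0095, 0.0073, -0.0544, -0.0039], [100, 0.0012, 0.0087, 0.0095, 0.0073, -0.0544, -0.0039], [100, 0.0012, 0.0087, 0.0095, 0.0073, -0.0544, -0.0039], [100, 0.0012, 0.0087, 0.0095, 0.0073, -0.0544, -0.0039], [100, 0.0012, 0.0087, 0.0095, 0.0073, -0.0544, -0.0039], [100, 0.0012, 0.0087, 0.0095, 0.0073, -0.0544, -0.0039], [100, 0.0012, 0.0087, 0.0095, 0.0073, -0.0544, -0.0039], [100, 0, 0, 0, 0, 0, 0]]
  ]
}}

```text
clock: 2.1
ee_pos: [0.5122, 0.2764, 0.1118]
eef_rot: [[0.972, 0.152, 0.181], [0.147, -0.988, 0.038], [0.185, -0.01, -0.983]]
contact_force: [1.2, 0.7, -0.1]
width: 0.0856
```

```bash
python3 plan.py .534 .281 .038 8.55 12 7 .10
```

```text
row [0.0009, -0.0002, -0.0006] [-0.0015, 0.0033, 0.0002] mm 1.1157968899298638 deg 0.20972106495468595
t 2.1 grasp now [0.5087 0.2756 0.1304] yaw 8.74 lean 10.68 roll -0.58 q [ 0.91  0.22 -0.58  0.2  -0.63  0.66] F [ 1.2  0.7 -0.1] w 0.08560908337564459
```

Run:
```python
from h import *
from rig import optics
ps=[]
for n,(x0,y0,x1,y1) in(("scene",(330,220,450,370)),("top",(180,190,280,315))):
    f=optics.grab_frame(n); im=f["image"].copy(); im=cv2.resize(im[y0:y1,x0:x1],None,fx=4,fy=4,interpolation=cv2.INTER_CUBIC)
    a=np.radians(8.55); X=np.array([np.cos(a),np.sin(a),0]);Y=np.array([-X[1],X[0],0]);o=np.array([.643,.2973,0])
    def box(xs,ys,z,col):
        P=np.array([o+x*X+y*Y+[0,0,z] for x,y in((xs[0],ys[0]),(xs[1],ys[0]),(xs[1],ys[1]),(xs[0],ys[1]))])
        q=((proj(f,P)-[x0,y0]+.5)*4-.5).round().astype(int); cv2.polylines(im,[q],True,col,1)
    box((-.13,.045),(-.04,.04),.008,(0,0,255)); box((-.13,-.09),(-.007,.007),.053,(0,255,0)); box((-.13,-.09),(-.007,.007),.008,(255,255,0))
    ps.append(cv2.copyMakeBorder(im,0,600-im.shape[0],0,0,cv2.BORDER_CONSTANT)[:600,:400])
cv2.imwrite("pics/pre.png",np.hstack(ps))
```

```text
(no output)
```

View pics/pre.png

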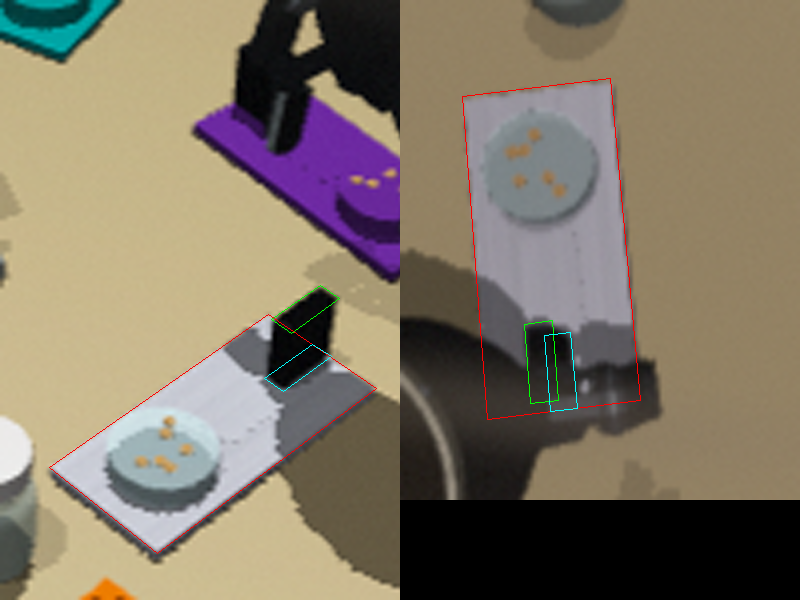

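The overlay matches the plate and fin within about 2 mm: fin top at scene crop (305,310), dish at (162,455). Descending to grasp.

```bash
python3 plan.py .534 .281 .038 8.55 12 7 0
```

```text
row [0.0011, -0.0002, 0.0138] [-0.0012, 0.0027, 0.0] mm 13.845289244595486 deg 0.16830716448794403
t 2.2 grasp now [0.5086 0.2753 0.1313] yaw 8.67 lean 10.94 roll -0.47 q [ 0.91  0.22 -0.59  0.21 -0.63  0.65] F [-0.4  0.  -1.2] w 0.08533964976472382
```

Emit:
{"name": "step_arm", "arguments": {
  "commands": [
    [[100, 0.0011, -0.0002, 0.0138, -0.0012, 0.0027, 0], [100, 0.0011, -0.0002, 0.0138, -0.0012, 0.0027, 0], [100, 0.0011, -0.0002, 0.0138, -0.0012, 0.0027, 0], [100, 0.0011, -0.0002, 0.0138, -0.0012, 0.0027, 0], [100, 0.0011, -0.0002, 0.0138, -0.0012, 0.0027, 0], [100, 0.0011, -0.0002, 0.0138, -0.0012, 0.0027, 0], [100, 0.0011, -0.0002, 0.0138, -0.0012, 0.0027, 0], [100, 0, 0, 0, 0, 0, 0]]
  ]
}}

```text
clock: 2.87
ee_pos: [0.533, 0.2855, 0.0184]
eef_rot: [[0.965, 0.155, 0.212], [0.151, -0.988, 0.034], [0.214, -0.001, -0.977]]
contact_force: [-0.2, -1.2, -0.1]
width: 0.0851
```

```bash
python3 plan.py .534 .281 .038 8.55 12 2 0
```

```text
row [0.0022, 0.0023, -0.0] [-0.001, -0.0033, 0.0032] mm 3.187653686614266 deg 0.2701750827419142
t 2.8667 grasp now [0.5289 0.2848 0.037 ] yaw 8.93 lean 12.38 roll -0.04 q [ 0.87  0.37 -0.73  0.44 -0.33  0.44] F [-0.2 -1.2 -0.1] w 0.08512911899365823
```

Emit:
{"name": "step_arm", "arguments": {
  "commands": [
    [[100, 0.0022, 0.0023, 0, -0.001, -0.0033, 0.0032], [100, 0.0022, 0.0023, 0, -0.001, -0.0033, 0.0032], [0, 0, 0, 0, 0, 0, 0], [0, 0, 0, 0, 0, 0, 0], [0, 0, 0, 0, 0, 0, 0], [0, 0, 0, 0, 0, 0, 0], [0, 0, 0, 0, 0, 0, 0], [0, 0, 0, 0, 0, 0, 0]]
  ],
  "force": 70
}}

```text
clock: 3.53
ee_pos: [0.5372, 0.2831, 0.024]
eef_rot: [[0.966, 0.15, 0.208], [0.146, -0.989, 0.034], [0.211, -0.003, -0.977]]
contact_force: [-0.0, -7.4, 13.0]
width: 0.0125
```

Emit:
{"name": "step_arm", "arguments": {
  "commands": [
    [[0, 0, 0, 0, 0, 0, 0], [0, 0, 0, 0, 0, 0, 0], [0, 0, 0, 0, 0, 0, 0], [0, 0, 0, 0, 0, 0, 0], [0, 0, 0, 0, 0, 0, 0], [0, 0, 0, 0, 0, 0, 0], [0, 0, 0, 0, 0, 0, 0], [0, 0, 0, 0, 0, 0, 0]]
  ]
}}

```text
clock: 4.2
ee_pos: [0.5371, 0.2831, 0.0241]
eef_rot: [[0.966, 0.15, 0.208], [0.146, -0.989, 0.034], [0.211, -0.003, -0.977]]
contact_force: [-0.7, 0.1, 0.6]
width: 0.0133
```

```bash
python3 plan.py .534 .281 .108 8.55 12 8 0
```

```text
row [0.0018, 0.0002, -0.008] [-0.0004, -0.0004, 0.0001] mm 8.16131039927713 deg 0.032097038446336316
t 4.2 grasp now [0.5332 0.2824 0.0427] yaw 8.65 lean 12.18 roll -0.15 q [ 0.87  0.37 -0.7   0.4  -0.36  0.49] F [-0.7  0.1  0.6] w 0.013318366386742005
```

Emit:
{"name": "step_arm", "arguments": {
  "commands": [
    [[0, 0.0021, 0, -0.0098, 0, 0, 0], [0, 0.0021, 0, -0.0098, 0, 0, 0], [0, 0.0021, 0, -0.0098, 0, 0, 0], [0, 0.0021, 0, -0.0098, 0, 0, 0], [0, 0.0021, 0, -0.0098, 0, 0, 0], [0, 0.0021, 0, -0.0098, 0, 0, 0], [0, 0, 0, 0, 0, 0, 0], [0, 0, 0, 0, 0, 0, 0]]
  ]
}}

```text
clock: 4.87
ee_pos: [0.5337, 0.2793, 0.0819]
eef_rot: [[0.969, 0.148, 0.2], [0.145, -0.989, 0.027], [0.202, 0.003, -0.979]]
contact_force: [-0.2, -0.7, -3.0]
width: 0.0128
```

```bash
python3 - <<'E'
from h import *
from rig import optics
a=[]
for n,(x0,y0,x1,y1) in(("scene",(300,180,450,380)),("top",(150,150,300,350))):
    f=optics.grab_frame(n); np.savez(n+".npz",**f); a.append(cv2.resize(f["image"][y0:y1,x0:x1],None,fx=2.6,fy=2.6,interpolation=cv2.INTER_CUBIC))
cv2.imwrite("pics/lift.png",np.hstack(a))
E
python3 plan.py .5 .07 .11 -12.65 12 8
```

```text
row [-0.0031, 0.0265, -0.0018] [-0.0091, 0.0007, 0.0452] mm 26.70085911914105 deg 2.6441649876616737
t 4.9667 grasp now [0.5299 0.2787 0.1002] yaw 8.5 lean 11.65 roll 0.18 q [ 0.89  0.28 -0.61  0.27 -0.54  0.61] F [-0.4 -1.3 -2.4] w 0.013018901879927745
```

View pics/lift.png

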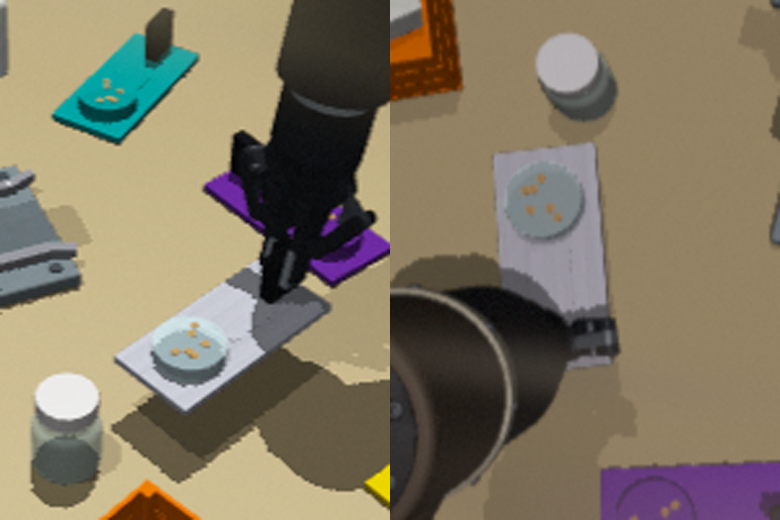

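The carrier is lifted, level, with the dish on top; its front corners are at top crop (495,153) and (596,143). I'll measure the plate relative to the hand.

Run:
```python
from h import *
t,s=fr("top"),fr("scene"); g=np.array([.5299,.2787])
a=ray(t,[(190.6,208.9),(229.2,205)],.0655)[:,:2]; b=ray(s,[(344.2,317.7),(371.9,337.7),(426.9,297.3)],.0655)[:,:2]
for n,e in(("top",(a[0],a[1])),("scene",(b[1],b[0]))):
    v=e[0]-e[1]; print(n,np.linalg.norm(v),"yaw",np.degrees(np.arctan2(-v[0],v[1])), "front mid",(e[0]+e[1])/2)
v=b[2]-b[1]; print("scene side",np.linalg.norm(v),np.degrees(np.arctan2(-v[1],-v[0])))
# long sides in top
f=t;im=f["image"].astype(int)
for i,e in enumerate(((a[0],1),(a[1],-1))): pass
for yaw in(8.5,):
    X=np.array([np.cos(np.radians(yaw)),np.sin(np.radians(yaw))]);Y=np.array([-X[1],X[0]])
    for n,m in(("top",a.mean(0)),("scene",b[:2].mean(0))): d=m-g; print(n,"front mid in hand axes",d@X,d@Y)
```

```text
top 0.07851015626797316 yaw 7.26683749144692 front mid [0.68152403 0.29820642]
scene 0.07730589437898984 yaw 10.036893862853278 front mid [0.68413241 0.30465099]
scene side 0.17221025767306342 8.674028784326476
top front mid in hand axes 0.15284180794574345 -0.0031192958926835575
scene front mid in hand axes 0.15637410414907008 0.002868937035946651
```

```bash
python3 - <<'E'
from h import *
t=fr("top")
print("purple fin (base->top pix)",ray(t,[(295,346),(317,346)],.03)); print("purple plate corners",ray(t,[(231,331),(316,328),(318,368),(232,371)],.008).round(3)[:,:2].tolist())
print("turq fin",ray(t,[(412,370),(426,390)],.03).round(3), ray(t,[(368,312),(400,302)],.008).round(3))
E
python3 plan.py .4914 .0682 .155 -12.65 11.7 14
```

```text
purple fin (base->top pix) [[0.40882985 0.11810591 0.03      ]
 [0.40976176 0.07435707 0.03      ]]
purple plate corners [[0.435, 0.251], [0.445, 0.077], [0.366, 0.071], [0.356, 0.244]]
turq fin [[ 0.368 -0.114  0.03 ]
 [ 0.331 -0.14   0.03 ]] [[ 0.48  -0.029  0.008]
 [ 0.502 -0.096  0.008]]
row [-0.0016, 0.0153, -0.0043] [-0.0051, 0.0, 0.0259] mm 15.955879744766005 deg 1.510779538451919
t 4.9667 grasp now [0.5299 0.2787 0.1002] yaw 8.5 lean 11.65 roll 0.18 q [ 0.89  0.28 -0.61  0.27 -0.54  0.61] F [-0.4 -1.3 -2.4] w 0.013018901879927745
```

```bash
python3 plan.py .501 .066 .13 -12.65 11.7 15
```

```text
row [-0.0012, 0.0144, -0.0022] [-0.0048, 0.0, 0.0241] mm 14.617689245831787 deg 1.4100609025553594
t 4.9667 grasp now [0.5299 0.2787 0.1002] yaw 8.5 lean 11.65 roll 0.18 q [ 0.89  0.28 -0.61  0.27 -0.54  0.61] F [-0.4 -1.3 -2.4] w 0.013018901879927745
```

Emit:
{"name": "step_arm", "arguments": {
  "commands": [
    [[0, -0.0012, 0.0144, -0.0022, -0.0048, 0, 0.0241], [0, -0.0012, 0.0144, -0.0022, -0.0048, 0, 0.0241], [0, -0.0012, 0.0144, -0.0022, -0.0048, 0, 0.0241], [0, -0.0012, 0.0144, -0.0022, -0.0048, 0, 0.0241], [0, -0.0012, 0.0144, -0.0022, -0.0048, 0, 0.0241], [0, -0.0012, 0.0144, -0.0022, -0.0048, 0, 0.0241], [0, -0.0012, 0.0144, -0.0022, -0.0048, 0, 0.0241], [0, -0.0012, 0.0144, -0.0022, -0.0048, 0, 0.0241]]
  ]
}}

```text
clock: 5.63
ee_pos: [0.5249, 0.1523, 0.0951]
eef_rot: [[0.978, -0.066, 0.198], [-0.063, -0.998, -0.019], [0.199, 0.006, -0.98]]
contact_force: [0.2, -0.0, -1.5]
width: 0.0131
```

Emit:
{"name": "step_arm", "arguments": {
  "commands": [
    [[0, -0.0012, 0.0144, -0.0022, -0.0048, 0, 0.0241], [0, -0.0012, 0.0144, -0.0022, -0.0048, 0, 0.0241], [0, -0.0012, 0.0144, -0.0022, -0.0048, 0, 0.0241], [0, -0.0012, 0.0144, -0.0022, -0.0048, 0, 0.0241], [0, -0.0012, 0.0144, -0.0022, -0.0048, 0, 0.0241], [0, -0.0012, 0.0144, -0.0022, -0.0048, 0, 0.0241], [0, 0, 0, 0, 0, 0, 0], [0, 0, 0, 0, 0, 0, 0]]
  ]
}}

```text
clock: 6.3
ee_pos: [0.4998, 0.0549, 0.1095]
eef_rot: [[0.953, -0.234, 0.194], [-0.229, -0.972, -0.051], [0.2, 0.004, -0.98]]
contact_force: [0.4, 0.1, -2.0]
width: 0.0132
```

```bash
python3 plan.py .501 .066 .075 -12.65 11.7 7
```

```text
row [-0.0012, -0.0016, 0.0075] [0.001, 0.0004, -0.0021] mm 7.762301446906238 deg 0.13544356628898596
t 6.3 grasp now [0.4961 0.0558 0.1281] yaw -13.56 lean 11.55 roll 0.23 q [ 0.61  0.09 -0.79  0.28 -0.58  0.5 ] F [ 0.4  0.1 -2. ] w 0.013185144590882762
```

Emit:
{"name": "step_arm", "arguments": {
  "commands": [
    [[0, -0.0012, -0.0016, 0.0075, 0.001, 0.0004, -0.0021], [0, -0.0012, -0.0016, 0.0075, 0.001, 0.0004, -0.0021], [0, -0.0012, -0.0016, 0.0075, 0.001, 0.0004, -0.0021], [0, -0.0012, -0.0016, 0.0075, 0.001, 0.0004, -0.0021], [0, -0.0012, -0.0016, 0.0075, 0.001, 0.0004, -0.0021], [0, -0.0012, -0.0016, 0.0075, 0.001, 0.0004, -0.0021], [0, 0, 0, 0, 0, 0, 0], [0, 0, 0, 0, 0, 0, 0]]
  ]
}}

```text
clock: 6.97
ee_pos: [0.5058, 0.0679, 0.0594]
eef_rot: [[0.956, -0.215, 0.199], [-0.211, -0.977, -0.042], [0.203, -0.002, -0.979]]
contact_force: [0.5, 0.7, -2.2]
width: 0.0127
```

```bash
python3 plan.py .501 .066 .075 -12.65 11.7 3
python3 - <<'E'
from h import *
from rig import optics
a=[]
for n,(x0,y0,x1,y1) in(("scene",(250,220,400,370)),("top",(280,160,400,310))):
    f=optics.grab_frame(n); np.savez(n+".npz",**f); a.append(cv2.resize(f["image"][y0:y1,x0:x1],None,fx=4 if n=="top" else 2.1,fy=4,interpolation=cv2.INTER_CUBIC))
cv2.imwrite("pics/ins.png",np.hstack(a)[:, :800])
E
```

```text
row [-0.0003, 0.001, 0.0009] [-0.0008, -0.0001, 0.0011] mm 1.3857861599929857 deg 0.07765923564164226
t 6.9667 grasp now [0.502  0.0687 0.078 ] yaw -12.44 lean 11.73 roll -0.1 q [ 0.61  0.18 -0.87  0.38 -0.41  0.4 ] F [ 0.5  0.7 -2.2] w 0.012740307050876263
```

View pics/ins.png

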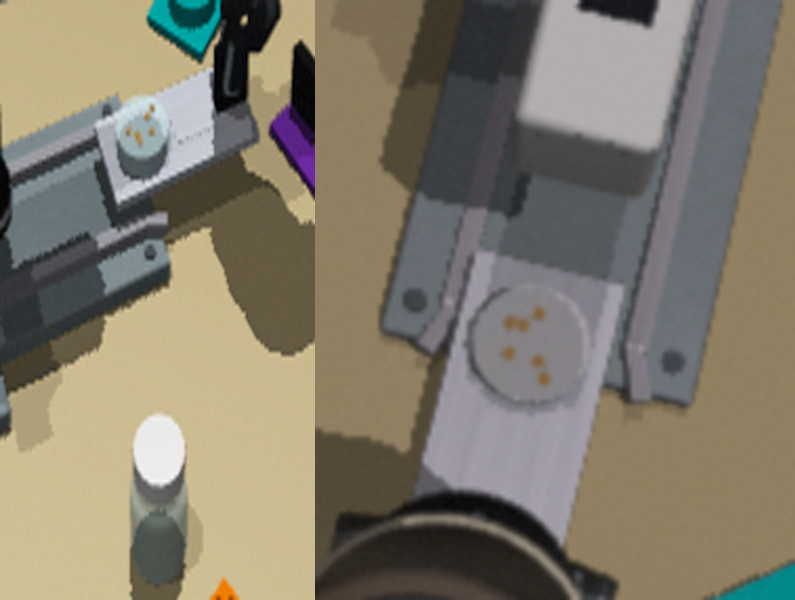

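The plate hovers above the mouth with its front corners at top crop (472,250) and (622,288). The rails' inner edges are at about (461,290) and (632,340). I'll compare these laterally in the scope frame.

```bash
cat > lat.py <<'E'
from h import *
o=np.array([.789,.0015]); a=np.radians(-12.65); X=np.array([np.cos(a),np.sin(a)]);Y=np.array([-X[1],X[0]])
t=fr("top")
c=lambda L:np.array([(280+(u+.5-315)/4-.5,160+(v+.5)/4-.5) for u,v in L])
def S(L,z): w=ray(t,c(L),z)[:,:2]-o; return (np.c_[w@X,w@Y]*1e3).round(1).tolist()
print("plate front",S([(472,250),(622,288)],.0433)); print("plate sides",S([(416,470),(580,480)],.0433))
print("rails inner L",S([(461,290),(490,165)],.024)," R",S([(632,340),(664,190)],.024))
# sub-pixel: gray profile across at scope x=-125 (plate, z .0433), rails at x=-160 (z .024)
g=cv2.cvtColor(t["image"],cv2.COLOR_BGR2GRAY)
for nm,x,z in(("plate",-.16,.0433),("plate",-.19,.0433),("plate",-.22,.0433)):
    ys=np.arange(-.07,.0701,.001); P=np.c_[o+x*X+ys[:,None]*Y,np.full(len(ys),z)]; q=proj(t,P).astype(np.float32)
    v=cv2.remap(g,q[None,:,0],q[None,:,1],cv2.INTER_LINEAR)[0].astype(float); d=np.abs(np.diff(cv2.GaussianBlur(v[None],(3,1),0)[0]))
    print(nm,x,[(round(float(ys[i]*1e3)),int(d[i])) for i in np.argsort(-d)[:8]])
E
python3 lat.py
```

```text
plate front [[-142.1, 44.5], [-143.1, -35.4]]
plate sides [[-259.9, 44.5], [-245.0, -37.1]]
rails inner L [[-160.0, 46.0], [-89.9, 47.5]]  R [[-164.5, -47.3], [-81.0, -45.8]]
plate -0.16 [(42, 18), (-44, 14), (41, 14), (-45, 13), (-38, 12), (-39, 12), (-37, 12), (-40, 12)]
plate -0.19 [(42, 25), (41, 21), (43, 18), (-37, 16), (-36, 16), (-51, 16), (47, 15), (37, 15)]
plate -0.22 [(42, 22), (43, 20), (51, 15), (50, 13), (41, 12), (-37, 11), (44, 11), (52, 10)]
```

```bash
python3 plan.py .501 .066 .068 -12.65 11.7 5
```

```text
row [-0.0005, 0.0006, 0.002] [-0.0006, -0.0002, 0.0005] mm 2.1679555109838553 deg 0.046363380755677745
t 7.0667 grasp now [0.5022 0.0686 0.0784] yaw -12.46 lean 11.75 roll -0.13 q [ 0.61  0.18 -0.87  0.38 -0.41  0.4 ] F [ 0.1 -0.2 -1.7] w 0.012881850002396564
```

Emit:
{"name": "step_arm", "arguments": {
  "commands": [
    [[0, -0.0005, 0.0007, 0.002, -0.0006, -0.0002, 0.0005], [0, -0.0005, 0.0007, 0.002, -0.0006, -0.0002, 0.0005], [0, -0.0005, 0.0007, 0.002, -0.0006, -0.0002, 0.0005], [0, -0.0005, 0.0007, 0.002, -0.0006, -0.0002, 0.0005], [0, -0.0005, 0.0007, 0.002, -0.0006, -0.0002, 0.0005], [0, 0, 0, 0, 0, 0, 0], [0, 0, 0, 0, 0, 0, 0], [0, 0, 0, 0, 0, 0, 0]]
  ]
}}

```text
clock: 7.73
ee_pos: [0.5057, 0.0649, 0.0501]
eef_rot: [[0.955, -0.219, 0.2], [-0.215, -0.976, -0.043], [0.205, -0.002, -0.979]]
contact_force: [-0.6, 0.7, -2.5]
width: 0.0134
```

```bash
python3 plan.py .501 .066 .058 -12.65 11.7 5
```

```text
row [-0.0006, -0.0, 0.0021] [-0.0004, -0.0004, -0.0001] mm 2.1424683234936612 deg 0.034254576840372794
t 7.7333 grasp now [0.5019 0.0657 0.0687] yaw -12.64 lean 11.82 roll -0.12 q [ 0.6   0.19 -0.89  0.42 -0.37  0.37] F [-0.6  0.7 -2.5] w 0.013374391736190693
```

Emit:
{"name": "step_arm", "arguments": {
  "commands": [
    [[0, -0.0006, 0, 0.0021, -0.0004, -0.0004, 0], [0, -0.0006, 0, 0.0021, -0.0004, -0.0004, 0], [0, -0.0006, 0, 0.0021, -0.0004, -0.0004, 0], [0, -0.0006, 0, 0.0021, -0.0004, -0.0004, 0], [0, -0.0006, 0, 0.0021, -0.0004, -0.0004, 0], [0, 0, 0, 0, 0, 0, 0], [0, 0, 0, 0, 0, 0, 0], [0, 0, 0, 0, 0, 0, 0]]
  ]
}}

```text
clock: 8.4
ee_pos: [0.5055, 0.0655, 0.0389]
eef_rot: [[0.955, -0.219, 0.199], [-0.215, -0.976, -0.044], [0.204, -0.001, -0.979]]
contact_force: [-0.7, -0.1, 1.6]
width: 0.0129
```

```bash
python3 plan.py .501 .066 .0577 -12.65 11.7 2
python3 - <<'E'
from h import *
from rig import optics
a=[]
for n,(x0,y0,x1,y1) in(("scene",(250,220,400,370)),("top",(280,160,400,310))):
    f=optics.grab_frame(n); np.savez(n+".npz",**f); a.append(cv2.resize(f["image"][y0:y1,x0:x1],None,fx=2.1 if n=="top" else 3.6,fy=4,interpolation=cv2.INTER_CUBIC))
cv2.imwrite("pics/low.png",np.hstack(a)[:, :800])
E
```

```text
row [-0.0003, 0.0002, -0.0002] [-0.0004, -0.0007, -0.0003] mm 0.43481435610922664 deg 0.047699759537194776
t 8.4 grasp now [0.5017 0.0663 0.0575] yaw -12.67 lean 11.78 roll -0.05 q [ 0.59  0.21 -0.92  0.47 -0.33  0.32] F [-0.7 -0.1  1.6] w 0.01290067446198671
```

View pics/low.png

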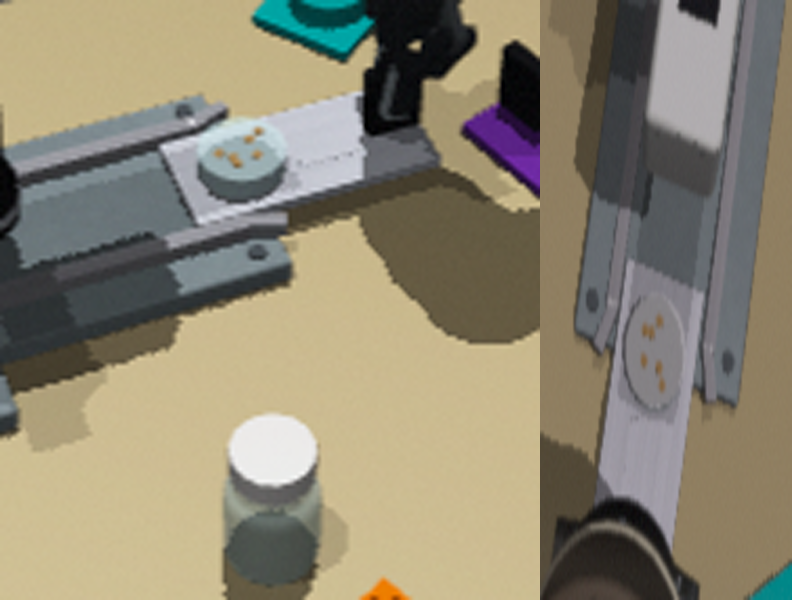

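The plate sits between the rails, flat on the base, with its front at top crop (663,275). Sliding it in while gripped.

Emit:
{"name": "step_arm", "arguments": {
  "commands": [
    [[0, 0.0098, 0, 0.002, 0, 0, 0], [0, 0.0098, 0, 0.002, 0, 0, 0], [0, 0.0098, 0, 0.002, 0, 0, 0], [0, 0.0098, 0, 0.002, 0, 0, 0], [0, 0, 0, 0, 0, 0, 0], [0, 0, 0, 0, 0, 0, 0], [0, 0, 0, 0, 0, 0, 0], [0, 0, 0, 0, 0, 0, 0]]
  ]
}}

```text
clock: 9.17
ee_pos: [0.5456, 0.0571, 0.0391]
eef_rot: [[0.955, -0.218, 0.2], [-0.213, -0.976, -0.043], [0.204, -0.002, -0.979]]
contact_force: [-0.4, -0.6, -0.8]
width: 0.013
```

```bash
python3 plan.py .588 .0466 .0575 -12.65 11.78 5
```

```text
row [0.0093, 0.0002, 0.002] [-0.0005, -0.0001, 0.0002] mm 9.511022075692592 deg 0.02869458896259254
t 9.1667 grasp now [0.5418 0.0579 0.0577] yaw -12.57 lean 11.8 roll -0.12 q [ 0.53  0.27 -0.82  0.4  -0.36  0.45] F [-0.4 -0.6 -0.8] w 0.012977776012613565
```

Emit:
{"name": "step_arm", "arguments": {
  "commands": [
    [[0, 0.0093, 0.0002, 0.002, -0.0005, 0, 0.0002], [0, 0.0093, 0.0002, 0.002, -0.0005, 0, 0.0002], [0, 0.0093, 0.0002, 0.002, -0.0005, 0, 0.0002], [0, 0.0093, 0.0002, 0.002, -0.0005, 0, 0.0002], [0, 0.0093, 0.0002, 0.002, -0.0005, 0, 0.0002], [0, 0, 0, 0, 0, 0, 0], [0, 0, 0, 0, 0, 0, 0], [0, 0, 0, 0, 0, 0, 0]]
  ]
}}

```text
clock: 9.83
ee_pos: [0.5931, 0.0452, 0.0391]
eef_rot: [[0.955, -0.218, 0.199], [-0.213, -0.976, -0.045], [0.204, 0.0, -0.979]]
contact_force: [-0.3, 1.0, 2.0]
width: 0.0128
```

Emit:
{"name": "step_arm", "arguments": {
  "commands": [
    [[8, 0, 0, 0, 0, 0, 0], [30, 0, 0, 0, 0, 0, 0], [60, 0, 0, 0, 0, 0, 0], [60, 0, 0, 0, 0, 0, 0], [60, 0, 0, 0, 0, 0, 0], [60, 0, 0, 0, 0, 0, 0], [60, 0, 0, 0, 0, 0, 0], [60, 0, 0, 0, 0, 0, 0]]
  ],
  "force": 60
}}

```text
clock: 10.5
ee_pos: [0.5918, 0.0452, 0.0394]
eef_rot: [[0.956, -0.217, 0.199], [-0.213, -0.976, -0.045], [0.204, 0.0, -0.979]]
contact_force: [-0.1, 0.1, 0.0]
width: 0.051
```

```bash
python3 plan.py .588 .0466 .0575 -12.65 11.78 5; echo retreat; python3 plan.py .588 .0466 .0575 -12.65 11.78 7 .09; echo lean; python3 plan.py .588 .0466 .0575 -12.65 40 8 .0
```

```text
row [-0.0, -0.0001, 0.0001] [0.0, -0.0, 0.0003] mm 0.14179901223765676 deg 0.018436443430556095
t 10.5 grasp now [0.588  0.0461 0.058 ] yaw -12.56 lean 11.78 roll 0.02 q [ 0.47  0.33 -0.7   0.34 -0.41  0.58] F [-0.1  0.1  0. ] w 0.051018876487375034
retreat
row [-0.0, -0.0001, -0.0128] [0.0, -0.0, 0.0002] mm 12.79560749066555 deg 0.013168888156060094
t 10.5 grasp now [0.588  0.0461 0.058 ] yaw -12.56 lean 11.78 roll 0.02 q [ 0.47  0.33 -0.7   0.34 -0.41  0.58] F [-0.1  0.1  0. ] w 0.051018876487375034
lean
row [0.0011, -0.0001, 0.0] [-0.0, 0.0616, 0.0002] mm 1.1346508845634622 deg 3.527197983029124
t 10.5 grasp now [0.588  0.0461 0.058 ] yaw -12.56 lean 11.78 roll 0.02 q [ 0.47  0.33 -0.7   0.34 -0.41  0.58] F [-0.1  0.1  0. ] w 0.051018876487375034
```

Emit:
{"name": "step_arm", "arguments": {
  "commands": [
    [[60, 0, 0, -0.013, 0, 0, 0], [60, 0, 0, -0.013, 0, 0, 0], [60, 0, 0, -0.013, 0, 0, 0], [60, 0, 0, -0.013, 0, 0, 0], [60, 0, 0, -0.013, 0, 0, 0], [60, 0, 0, -0.013, 0, 0, 0], [0, 0, 0, 0, 0, 0, 0], [0, 0, 0, 0, 0, 0, 0]]
  ]
}}

```text
clock: 11.17
ee_pos: [0.5743, 0.0485, 0.1178]
eef_rot: [[0.956, -0.218, 0.196], [-0.213, -0.976, -0.046], [0.201, 0.002, -0.98]]
contact_force: [0.6, -0.2, 0.3]
width: 0.028
```

```bash
cat > pt.py <<'E'
import sys; from plan import *
# TCP target in scope frame: s, y, z(mm), lean, rows
s,yy,z,lean,n=map(float,sys.argv[1:]); a=np.radians(-12.65)
X=np.array([np.cos(a),np.sin(a),0]);Y=np.array([-X[1],X[0],0]); o=np.array([.789,.0015,0])
st=sensors.state(); d=st["ee_pos"]-o; print("TCP scope",(np.array([d@X,d@Y,d[2]])*1e3).round(1))
p=o+s/1e3*X+yy/1e3*Y+[0,0,z/1e3]-.019*rot(a,np.radians(lean))[:,2]
plan(*p,-12.65,lean,n)
E
python3 pt.py -260 0 100 22 4
```

```text
TCP scope [-219.7   -1.2  117.8]
row [-0.0109, -0.0003, 0.0016] [0.0003, 0.0453, 0.0004] mm 11.024417536804826 deg 2.59695864794591
t 11.1667 grasp now [0.5706 0.0493 0.1364] yaw -12.58 lean 11.61 roll 0.1 q [ 0.51  0.2  -0.61  0.23 -0.62  0.66] F [ 0.6 -0.2  0.3] w 0.02798142922269946
```

Emit:
{"name": "step_arm", "arguments": {
  "commands": [
    [[0, -0.0109, -0.0003, 0.0016, 0.0003, 0.0453, 0.0004], [0, -0.0109, -0.0003, 0.0016, 0.0003, 0.0453, 0.0004], [0, -0.0109, -0.0003, 0.0016, 0.0003, 0.0453, 0.0004], [0, -0.0109, -0.0003, 0.0016, 0.0003, 0.0453, 0.0004], [0, 0, 0, 0, 0, 0, 0], [0, 0, 0, 0, 0, 0, 0], [0, 0, 0, 0, 0, 0, 0], [0, 0, 0, 0, 0, 0, 0]]
  ]
}}

```text
clock: 11.83
ee_pos: [0.5455, 0.0549, 0.1034]
eef_rot: [[0.914, -0.22, 0.342], [-0.204, -0.976, -0.081], [0.351, 0.004, -0.936]]
contact_force: [0.3, 0.2, -0.3]
width: 0.0001
```

```bash
python3 pt.py -256 0 42 23 6
```

```text
TCP scope [-249.3   -1.2  103.4]
row [-0.0048, -0.0002, 0.0091] [0.0007, 0.0071, 0.0001] mm 10.299664067772474 deg 0.40597103629304165
t 11.8333 grasp now [0.539  0.0565 0.1212] yaw -12.7 lean 20.58 roll 0.22 q [ 0.5   0.11 -0.98  0.87 -0.31  0.04] F [ 0.3  0.2 -0.3] w 0.0001170031749354869
```

```bash
python3 pt.py -252 0 42 15 6
```

```text
TCP scope [-249.3   -1.2  103.4]
row [-0.0036, -0.0002, 0.0096] [0.0007, -0.0162, 0.0001] mm 10.252361172808346 deg 0.9299236786258318
t 11.8333 grasp now [0.539  0.0565 0.1212] yaw -12.7 lean 20.58 roll 0.22 q [ 0.5   0.11 -0.98  0.87 -0.31  0.04] F [ 0.3  0.2 -0.3] w 0.0001170031749354869
```

Emit:
{"name": "step_arm", "arguments": {
  "commands": [
    [[0, -0.0036, -0.0002, 0.0096, 0.0007, -0.0162, 0.0001], [0, -0.0036, -0.0002, 0.0096, 0.0007, -0.0162, 0.0001], [0, -0.0036, -0.0002, 0.0096, 0.0007, -0.0162, 0.0001], [0, -0.0036, -0.0002, 0.0096, 0.0007, -0.0162, 0.0001], [0, -0.0036, -0.0002, 0.0096, 0.0007, -0.0162, 0.0001], [0, -0.0036, -0.0002, 0.0096, 0.0007, -0.0162, 0.0001], [0, 0, 0, 0, 0, 0, 0], [0, 0, 0, 0, 0, 0, 0]]
  ]
}}

```text
clock: 12.5
ee_pos: [0.5459, 0.0577, 0.0334]
eef_rot: [[0.945, -0.222, 0.24], [-0.216, -0.975, -0.053], [0.246, -0.002, -0.969]]
contact_force: [-1.1, -0.4, -0.3]
width: -0.0001
```

```bash
python3 pt.py -190 0 42 25 8
```

```text
TCP scope [-249.5    1.6   33.4]
row [0.0074, 0.0002, 0.0014] [-0.0001, 0.0235, -0.0005] mm 7.526012421138079 deg 1.3439671612394182
t 12.5 grasp now [0.5414 0.0587 0.0518] yaw -12.85 lean 14.25 roll -0.09 q [ 0.48  0.26 -0.94  0.73 -0.24  0.16] F [-1.1 -0.4 -0.3] w -5.296583165684863e-05
```

Emit:
{"name": "step_arm", "arguments": {
  "commands": [
    [[0, 0.0074, 0.0002, 0.0008, 0, 0.0235, -0.0005], [0, 0.0074, 0.0002, 0.0008, 0, 0.0235, -0.0005], [0, 0.0074, 0.0002, 0.0014, 0, 0.0235, -0.0005], [0, 0.0074, 0.0002, 0.0014, 0, 0.0235, -0.0005], [0, 0.0074, 0.0002, 0.0016, 0, 0.0235, -0.0005], [0, 0.0074, 0.0002, 0.0016, 0, 0.0235, -0.0005], [0, 0, 0, 0, 0, 0, 0], [0, 0, 0, 0, 0, 0, 0]]
  ]
}}

```text
clock: 13.17
ee_pos: [0.5931, 0.0462, 0.0506]
eef_rot: [[0.912, -0.238, 0.335], [-0.222, -0.971, -0.086], [0.346, 0.004, -0.938]]
contact_force: [0.9, 0.3, 0.2]
width: -0.0
```

```bash
python3 pt.py -165 0 42 27 6;python3 - <<'E'
from h import *
from rig import optics
a=[]
for n,(x0,y0,x1,y1) in(("scene",(200,180,400,330)),):
    f=optics.grab_frame(n); np.savez(n+".npz",**f); cv2.imwrite("pics/push1.png",cv2.resize(f["image"][y0:y1,x0:x1],None,fx=4,fy=4,interpolation=cv2.INTER_CUBIC))
E
```

```text
TCP scope [-200.9    0.7   50.6]
row [0.005, 0.0, 0.0037] [0.0019, 0.0197, -0.0028] mm 6.16576363757391 deg 1.1480055626978047
t 13.1667 grasp now [0.5867 0.0478 0.0685] yaw -13.79 lean 20.21 roll 0.23 q [ 0.13  0.25 -1.    1.67 -0.13 -0.44] F [0.9 0.3 0.2] w -4.288841598416024e-05
```

View pics/push1.png

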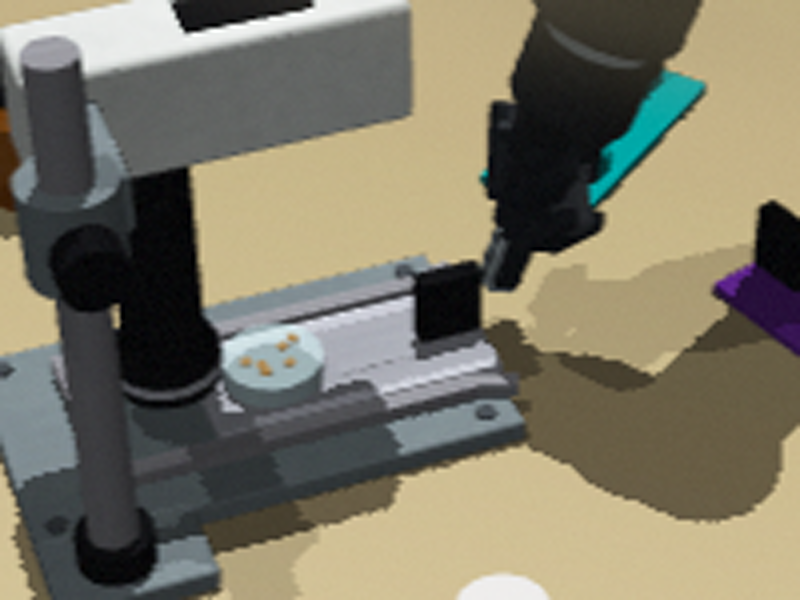

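The carrier is in the channel with the dish just in front of the lens (crop (272,365)) and the pusher behind the fin. The wrist is near its singularity because I leaned too early, so I'll straighten up and lean progressively as I push.

```bash
python3 pt.py -206 0 48 11 7
```

```text
TCP scope [-200.9    1.1   50.8]
row [-0.0008, 0.0002, 0.0002] [0.0013, -0.023, -0.0025] mm 0.84594140504657 deg 1.3279100272769158
t 13.2167 grasp now [0.5869 0.0482 0.0686] yaw -13.74 lean 20.23 roll 0.24 q [ 0.13  0.25 -1.    1.67 -0.13 -0.44] F [ 0.1 -0.3 -0.4] w -6.082654603958393e-05
```

Emit:
{"name": "step_arm", "arguments": {
  "commands": [
    [[0, -0.0008, 0.0002, 0.0002, 0.0013, -0.023, -0.0025], [0, -0.0008, 0.0002, 0.0002, 0.0013, -0.023, -0.0025], [0, -0.0008, 0.0002, 0.0002, 0.0013, -0.023, -0.0025], [0, -0.0008, 0.0002, 0.0002, 0.0013, -0.023, -0.0025], [0, -0.0008, 0.0002, 0.0002, 0.0013, -0.023, -0.0025], [0, -0.0008, 0.0002, 0.0002, 0.0013, -0.023, -0.0025], [0, -0.0008, 0.0002, 0.0002, 0.0013, -0.023, -0.0025], [0, 0, 0, 0, 0, 0, 0]]
  ]
}}

```text
clock: 13.88
ee_pos: [0.5949, 0.0499, 0.0516]
eef_rot: [[0.951, -0.205, 0.231], [-0.198, -0.979, -0.056], [0.238, 0.008, -0.971]]
contact_force: [1.6, 0.0, 0.3]
width: 0.0001
```

```bash
python3 pt.py -170 0 45 16 6
```

```text
TCP scope [-200.     4.7   51.6]
row [0.0046, 0.0008, 0.0023] [0.0007, 0.0065, 0.0026] mm 5.1804368984738565 deg 0.40069250446827054
t 13.8833 grasp now [0.5905 0.051  0.07  ] yaw -11.85 lean 13.78 roll 0.45 q [ 0.48  0.3  -0.74  0.44 -0.38  0.49] F [1.6 0.  0.3] w 0.00012792844756328266
```

Emit:
{"name": "step_arm", "arguments": {
  "commands": [
    [[0, -0.001, 0.0024, 0.001, 0.002, 0, 0.005], [0, -0.001, 0.0024, 0.001, 0, 0, 0.005], [0, 0.0046, 0, 0.0025, 0, 0.006, 0.002], [0, 0.0046, 0, 0.0025, 0, 0.006, 0.001], [0, 0.0046, 0, 0.0025, 0, 0.006, 0], [0, 0.0046, 0, 0.0015, 0, 0.006, 0], [0, 0.0046, 0, 0.0015, 0, 0.006, 0], [0, 0, 0, 0, 0, 0, 0]]
  ]
}}

```text
clock: 14.55
ee_pos: [0.6127, 0.0398, 0.0428]
eef_rot: [[0.942, -0.211, 0.262], [-0.201, -0.978, -0.063], [0.27, 0.007, -0.963]]
contact_force: [0.3, -0.1, 0.0]
width: 0.0001
```

```bash
python3 pt.py -150 0 45 22 7
```

```text
TCP scope [-180.4   -1.3   42.8]
row [0.0042, -0.0002, 0.0011] [0.0005, 0.0158, 0.0015] mm 4.364603517457852 deg 0.9111110098599046
t 14.55 grasp now [0.6077 0.041  0.0611] yaw -12.16 lean 15.66 roll 0.38 q [ 0.43  0.32 -0.79  0.62 -0.29  0.35] F [ 0.3 -0.1  0. ] w 0.00010926070603567965
```

Emit:
{"name": "step_arm", "arguments": {
  "commands": [
    [[0, 0.0042, 0, 0.0009, 0, 0.012, -0.001], [0, 0.0042, 0, 0.0009, 0, 0.012, -0.001], [0, 0.0042, 0, 0.0009, 0, 0.012, -0.001], [0, 0.0042, 0, 0.0011, 0, 0.012, -0.001], [0, 0.0042, 0, 0.0011, 0, 0.012, 0], [0, 0, 0, 0, 0, 0, 0], [0, 0, 0, 0, 0, 0, 0], [0, 0, 0, 0, 0, 0, 0]]
  ]
}}

```text
clock: 15.22
ee_pos: [0.6239, 0.0341, 0.0401]
eef_rot: [[0.928, -0.205, 0.31], [-0.192, -0.979, -0.074], [0.319, 0.009, -0.948]]
contact_force: [-0.5, -0.3, 0.2]
width: -0.0002
```

```bash
python3 pt.py -148 0 45 22 4
```

```text
TCP scope [-168.3   -4.3   40.1]
row [0.0052, -0.001, 0.0006] [0.001, 0.0148, 0.0041] mm 5.323152284950837 deg 0.8825172382575645
t 15.2167 grasp now [0.618  0.0355 0.0581] yaw -11.85 lean 18.61 roll 0.53 q [ 0.22  0.31 -0.93  1.31 -0.15 -0.14] F [-0.5 -0.3  0.2] w -0.00023348914783411336
```

Lean beyond about 18° runs into the wrist singularity on this branch. I'll fit a kinematic model from the recorded states to find the other wrist branch.

```bash
cat > kin.py <<'E'
import numpy as np, itertools
from scipy.optimize import least_squares
from scipy.spatial.transform import Rotation as Ro
D=[([1.563,.359,.0115,0,-1.224,-.288],[.197,.645,.230],[[.957,-.292,0],[-.292,-.957,-.002],[0,.002,-1]]),
([1.54,.13,-.79,.57,-.71,-.49],[.3052,.4426,.1415],[[.934,-.058,.353],[-.069,-.997,.017],[.351,-.041,-.935]]),
([.99,.05,-1.02,1.33,-.48,-.51],[.4748,.3361,.1728],[[.824,.104,.557],[.107,-.994,.028],[.557,.036,-.83]]),
([.91,.22,-.58,.2,-.63,.66],[.5122,.2764,.1118],[[.972,.152,.181],[.147,-.988,.038],[.185,-.01,-.983]]),
([.87,.37,-.73,.44,-.33,.44],[.533,.2855,.0184],[[.965,.155,.212],[.151,-.988,.034],[.214,-.001,-.977]]),
([.87,.37,-.70,.40,-.36,.49],[.5371,.2831,.0241],[[.966,.15,.208],[.146,-.989,.034],[.211,-.003,-.977]]),
([.61,.09,-.79,.28,-.58,.5],[.4998,.0549,.1095],[[.953,-.234,.194],[-.229,-.972,-.051],[.2,.004,-.98]]),
([.61,.18,-.87,.38,-.41,.4],[.5058,.0679,.0594],[[.956,-.215,.199],[-.211,-.977,-.042],[.203,-.002,-.979]]),
([.59,.21,-.92,.47,-.33,.32],[.5055,.0655,.0389],[[.955,-.219,.199],[-.215,-.976,-.044],[.204,-.001,-.979]]),
([.53,.27,-.82,.4,-.36,.45],[.5456,.0571,.0391],[[.955,-.218,.2],[-.213,-.976,-.043],[.204,-.002,-.979]]),
([.47,.33,-.7,.34,-.41,.58],[.5918,.0452,.0394],[[.956,-.217,.199],[-.213,-.976,-.045],[.204,0,-.979]]),
([.51,.2,-.61,.23,-.62,.66],[.5743,.0485,.1178],[[.956,-.218,.196],[-.213,-.976,-.046],[.201,.002,-.98]]),
([.5,.11,-.98,.87,-.31,.04],[.5455,.0549,.1034],[[.914,-.22,.342],[-.204,-.976,-.081],[.351,.004,-.936]]),
([.48,.26,-.94,.73,-.24,.16],[.5459,.0577,.0334],[[.945,-.222,.24],[-.216,-.975,-.053],[.246,-.002,-.969]]),
([.13,.25,-1.,1.67,-.13,-.44],[.5931,.0462,.0506],[[.912,-.238,.335],[-.222,-.971,-.086],[.346,.004,-.938]]),
([.48,.3,-.74,.44,-.38,.49],[.5949,.0499,.0516],[[.951,-.205,.231],[-.198,-.979,-.056],[.238,.008,-.971]]),
([.43,.32,-.79,.62,-.29,.35],[.6127,.0398,.0428],[[.942,-.211,.262],[-.201,-.978,-.063],[.27,.007,-.963]]),
([.22,.31,-.93,1.31,-.15,-.14],[.6239,.0341,.0401],[[.928,-.205,.31],[-.192,-.979,-.074],[.319,.009,-.948]])]
# product of exponentials: free axes/points, home pose at first datum
def fk(th,q):
    dq=np.asarray(q)-D[0][0]; T=np.eye(4)
    for i in range(6):
        w=th[6*i:6*i+3]; w=w/np.linalg.norm(w); p=th[6*i+3:6*i+6]; E=np.eye(4); E[:3,:3]=Ro.from_rotvec(w*dq[i]).as_matrix(); E[:3,3]=p-E[:3,:3]@p; T=T@E
    M=np.eye(4); M[:3,:3]=Ro.from_matrix(D[0][2]).as_matrix(); M[:3,3]=D[0][1]; return T@M
def res(th):
    r=[]
    for q,p,R in D:
        T=fk(th,q); r+=list((T[:3,3]-p)/.002); r+=list((Ro.from_matrix(R).inv()*Ro.from_matrix(T[:3,:3])).as_rotvec()/.006)
    return np.array(r)
if __name__=="__main__":
    a=np.radians(73); r=np.array([np.cos(a),np.sin(a),0]); l=np.array([-r[1],r[0],0]); z=np.array([0,0,1.]); x=lambda R,Z:r*R+z*Z
    best=None; rng=np.random.default_rng(0)
    for s in itertools.product((1,-1),repeat=4):
        f=np.array(r*.35-z*.94) # forearm guess
        th0=np.r_[z,0,0,0, l*s[0],x(0,.3), l*s[1],x(.25,.7), s[2]*f,x(.55,.45), l*s[3],x(.62,.4), -z,x(.675,.2)]
        # weak prior holds gauge freedom and joint axes 2,3,5 geometry
        o=least_squares(lambda t:np.r_[res(t),(t-th0)*.3],th0,loss="soft_l1",max_nfev=60)
        e=np.sqrt(np.mean(res(o.x)**2)); print(s,round(e,2))
        if best is None or e<best[0]: best=(e,o.x)
    np.save("th.npy",best[1]); t=best[1].reshape(6,6); t[:,:3]/=np.linalg.norm(t[:,:3],axis=1)[:,None]; print(t.round(3)); print(np.abs(res(best[1])).reshape(-1,6).max(0))
E
time python3 kin.py
```

```text
(1, 1, 1, 1) 19.56
(1, 1, 1, -1) 25.0
(1, 1, -1, 1) 16.47
(1, 1, -1, -1) 17.01
(1, -1, 1, 1) 17.77
(1, -1, 1, -1) 18.06
(1, -1, -1, 1) 17.57
(1, -1, -1, -1) 54.86
(-1, 1, 1, 1) 19.61
(-1, 1, 1, -1) 21.37
(-1, 1, -1, 1) 15.06
(-1, 1, -1, -1) 21.03
(-1, -1, 1, 1) 26.43
(-1, -1, 1, -1) 22.24
(-1, -1, -1, 1) 15.1
(-1, -1, -1, -1) 17.59
[[ 0.063 -0.314  0.947 -0.042  0.045  0.005]
 [ 0.563 -0.012  0.827  0.283  0.606  0.156]
 [-0.515  0.13  -0.848  0.657  0.584 -0.172]
 [ 0.412 -0.276  0.868  0.255  0.971  0.399]
 [-0.798  0.464 -0.385  0.208  0.64   0.002]
 [ 0.222 -0.787  0.576  0.146  0.39   0.468]]
[ 7.61670003 26.06220299 39.06700501 36.25917739 52.88064454 65.06745956]
real	9m15.698s
user	9m8.894s
sys	0m0.313s
```

```bash
cat > kin2.py <<'E'
from kin import D,np,least_squares,Ro,itertools
Q=np.array([d[0] for d in D]);P=np.array([d[1] for d in D]);R=Ro.from_matrix([d[2] for d in D])
e=lambda a,x:Ro.from_euler(a,x)
def chain(Q,s,c):
    Q=np.atleast_2d(Q); A=e("z",Q[:,0]+c[0]); B=A*e("y",s[0]*Q[:,1]); C=A*e("y",s[0]*Q[:,1]+s[1]*Q[:,2]+c[1]); F=C*e("z",s[2]*Q[:,3]+c[2]); G=F*e("y",s[3]*Q[:,4]+c[3]); H=G*e("z",s[4]*Q[:,5]+c[4]); return A,B,C,F,G,H
def posmat(ch): return np.concatenate([np.concatenate([np.tile(np.eye(3),(1,1,1)).repeat(len(ch[0]),0)]+[x.as_matrix() for x in ch],axis=2)],axis=0).reshape(-1,21)
def fk(m,q): ch=chain(q,m["s"],m["c"]); return (posmat(ch)@m["t"]).reshape(-1,3)[0],ch[-1].as_matrix()[0]
if __name__=="__main__":
    out=[]
    for s in itertools.product((1,-1),repeat=5):
        for c1 in(0,np.pi/2,-np.pi/2,np.pi):
            o=least_squares(lambda c:(R.inv()*chain(Q,s,c)[-1]).as_rotvec().ravel(),[0,c1,0,np.pi-c1 if s[0] else 0,0],max_nfev=25)
            out.append((np.sqrt(np.mean(o.fun**2)),s,o.x))
    out.sort(key=lambda z:z[0])
    for k in out[:6]: print(k[0].round(4),k[1],k[2].round(3))
    for k in out[:3]:
        M=posmat(chain(Q,k[1],k[2])); t=np.linalg.lstsq(np.r_[M,.02*np.eye(21)],np.r_[P.ravel(),np.zeros(21)],rcond=None)[0]
        print("pos rms",np.sqrt(np.mean((M@t-P.ravel())**2)).round(5),t.reshape(7,3).round(3).tolist())
    np.savez("kin.npz",s=out[0][1],c=out[0][2],t=np.linalg.lstsq(np.r_[posmat(chain(Q,out[0][1],out[0][2])),.02*np.eye(21)],np.r_[P.ravel(),np.zeros(21)],rcond=None)[0])
E
timeout 60 python3 kin2.py
```

```text
0.0036 (1, -1, 1, 1, -1) [ 3.000e-03  4.714e+00  3.143e+00 -3.141e+00  1.575e+00]
0.0036 (1, -1, 1, 1, -1) [ 3.000e-03 -1.569e+00  3.143e+00  3.142e+00  1.575e+00]
0.0036 (1, -1, -1, -1, -1) [ 0.003  1.572 -0.002 -0.    -1.567]
0.0036 (1, -1, 1, -1, -1) [ 3.000e-03 -1.569e+00  2.000e-03  3.141e+00 -1.567e+00]
0.0036 (-1, 1, 1, 1, -1) [ 3.144e+00 -4.714e+00  2.000e-03  9.425e+00  1.575e+00]
0.0036 (-1, 1, -1, -1, -1) [ 3.144 -1.572 -3.143 -0.    -1.567]
pos rms 0.00182 [[0.003, -0.003, 0.1], [0.006, -0.002, 0.1], [0.009, -0.002, 0.594], [-0.005, -0.002, -0.227], [-0.007, 0.095, -0.227], [-0.006, 0.095, 0.185], [-0.007, -0.003, 0.185]]
pos rms 0.00182 [[0.003, -0.003, 0.1], [0.006, -0.002, 0.1], [0.009, -0.002, 0.594], [-0.005, -0.002, -0.227], [-0.007, 0.095, -0.227], [-0.006, 0.095, 0.185], [-0.007, -0.003, 0.185]]
pos rms 0.00182 [[0.003, -0.003, 0.1], [0.006, -0.002, 0.1], [0.009, -0.002, 0.594], [0.005, -0.002, 0.227], [-0.007, -0.095, 0.227], [0.006, -0.095, 0.185], [-0.007, -0.003, 0.185]]
```

```bash
cat > ik.py <<'E'
from kin2 import *; from plan import rot
m=dict(np.load("kin.npz")); lo=np.array([-3.07,-1.43,-1.02,-3.03,-3.05,-3.03])+.01; hi=np.array([3.07,2.12,1.25,1.67,0,3.03])-.01
a=np.radians(-12.65); X=np.array([np.cos(a),np.sin(a),0]); Y=np.array([-X[1],X[0],0]); o=np.array([.789,.0015,0])
def ik(s,z,lean,flip,q0,y=0):
    T=rot(a,np.radians(lean)); T=T@np.diag([-1,-1,1]) if flip else T; p=o+s/1e3*X+y/1e3*Y+[0,0,z/1e3]
    def f(q): P,R=fk(m,q); return np.r_[(P-p)*5,(Ro.from_matrix(T).inv()*Ro.from_matrix(R)).as_rotvec()]
    r=least_squares(f,np.clip(q0,lo,hi),bounds=(lo-.001,hi+.001),max_nfev=40); return r.x,np.abs(r.fun).max()
if __name__=="__main__":
    rng=np.random.default_rng(1)
    for s,z in((-140,45),):
        for lean in(20,25,32,40):
            for flip in(0,1):
                S=[]
                for _ in range(14):
                    q,e=ik(s,z,lean,flip,np.r_[rng.uniform(-.6,1),.4,rng.uniform(-1,0),rng.uniform(-3,1.6),rng.uniform(-1,0),rng.uniform(-3,3)])
                    if e<1e-3 and not any(np.abs(q-k).max()<.05 for k in S): S.append(q)
                print(s,lean,flip,[k.round(2).tolist() for k in S])
E
timeout 200 python3 ik.py
```

```text
-140 20 0 [[0.19, 0.33, -0.89, 1.36, -0.14, -0.18]]
-140 20 1 [[0.14, 0.32, -0.92, 1.56, -0.12, 2.81]]
-140 25 0 []
-140 25 1 []
-140 32 0 []
-140 32 1 []
-140 40 0 []
-140 40 1 []
```

```bash
cat > sw.py <<'E'
from ik import *
import ik as I
G=[[.19,.33,-.9,1.3,-.14,-.2],[.45,.35,-.7,.5,-.3,.4],[-.2,.35,-.6,-2.8,-.2,.4],[0,.3,-.8,-1.5,-.15,0]]
for lean in(22,26):
    for dy in(-40,-25,-12,12,25,40):
        I.a=np.radians(-12.65+dy)
        for flip in(0,1):
            for g in G:
              for off in(0,np.pi,-np.pi)[:2 if g[5]<0 else 3:]:
                q0=np.array(g); q0[5]=np.clip(q0[5]+off-np.radians(dy)*0,-3,3)
                q,e=ik(-140,45,lean,flip,q0)
                if e<1e-3: print(lean,dy,flip,q.round(2).tolist())
E
timeout 250 python3 sw.py | sort -u
```

```text
22 -12 0 [0.21, 0.34, -0.89, 1.46, -0.23, -0.5]
22 -12 1 [0.2, 0.34, -0.91, 1.55, -0.22, 2.57]
22 -25 0 [0.37, 0.37, -0.83, 1.11, -0.37, -0.5]
22 -25 1 [0.38, 0.37, -0.84, 1.14, -0.36, 2.59]
22 -40 0 [0.47, 0.41, -0.72, 0.83, -0.52, -0.56]
22 -40 1 [0.49, 0.42, -0.72, 0.84, -0.52, 2.55]
22 25 0 [0.33, 0.34, -0.79, 0.57, -0.08, 0.9]
22 40 0 [0.32, 0.36, -0.48, -0.17, -0.35, 1.89]
22 40 1 [0.32, 0.35, -0.51, -0.18, -0.33, -1.26]
26 -25 0 [0.28, 0.36, -0.89, 1.47, -0.36, -0.78]
26 -25 1 [0.3, 0.36, -0.9, 1.5, -0.37, 2.32]
26 -40 0 [0.45, 0.41, -0.78, 1.04, -0.52, -0.75]
26 -40 1 [0.47, 0.42, -0.78, 1.04, -0.52, 2.36]
26 40 0 [0.3, 0.35, -0.49, -0.27, -0.29, 1.99]
26 40 1 [0.3, 0.34, -0.52, -0.29, -0.27, -1.14]
```

```bash
cat > pt2.py <<'E'
import sys; from plan import *
s,yy,z,yaw,lean,n=map(float,sys.argv[1:]); a=np.radians(-12.65)
X=np.array([np.cos(a),np.sin(a),0]);Y=np.array([-X[1],X[0],0]); o=np.array([.789,.0015,0])
st=sensors.state(); d=st["ee_pos"]-o; print("TCP scope",(np.array([d@X,d@Y,d[2]])*1e3).round(1))
p=o+s/1e3*X+yy/1e3*Y+[0,0,z/1e3]-.019*rot(np.radians(yaw),np.radians(lean))[:,2]
plan(*p,yaw,lean,n)
E
python3 pt2.py -192 -7 48 -37.65 20 7
cat > q.py <<'E'
from ik import *; import ik as I
I.a=np.radians(-37.65); q=[.3,.36,-.85,1.2,-.36,-.6]
for s,l in((-146,24),(-165,22),(-180,20),(-192,20)): q,e=ik(s,45,l,0,q,y=-7); print(s,l,q.round(2),e.round(4))
E
timeout 60 python3 q.py
```

```text
TCP scope [-168.3   -4.3   40.1]
row [-0.0027, 0.001, -0.0021] [-0.02, 0.0031, 0.0611] mm 3.623455660832532 deg 3.6904480681047245
t 15.2167 grasp now [0.618  0.0355 0.0581] yaw -11.85 lean 18.61 roll 0.53 q [ 0.22  0.31 -0.93  1.31 -0.15 -0.14] F [-0.5 -0.3  0.2] w -0.00023348914783411336
-146 24 [ 0.3   0.35 -0.89  1.34 -0.35 -0.67] 0.0
-165 22 [ 0.36  0.33 -0.89  1.19 -0.35 -0.57] 0.0
-180 20 [ 0.41  0.32 -0.88  1.02 -0.36 -0.45] 0.0
-192 20 [ 0.41  0.31 -0.9   1.04 -0.36 -0.49] 0.0
```

The fitted model (1.8 mm rms) shows that turning the lean direction by -25° in yaw is well inside the joint ranges. I'll back off and reorient.

Emit:
{"name": "step_arm", "arguments": {
  "commands": [
    [[0, -0.008, 0, -0.003, 0, 0, 0], [0, -0.003, 0.001, -0.0015, -0.02, 0.0031, 0.0611], [0, -0.003, 0.001, -0.0015, -0.02, 0.0031, 0.0611], [0, -0.002, 0.001, -0.0015, -0.02, 0.0031, 0.0611], [0, -0.002, 0.001, -0.0015, -0.02, 0.0031, 0.0611], [0, -0.001, 0.001, -0.0015, -0.02, 0.0031, 0.0611], [0, -0.001, 0.001, -0.0015, -0.02, 0.0031, 0.0611], [0, 0, 0, 0, -0.02, 0.0031, 0.0611]]
  ]
}}

```text
clock: 15.88
ee_pos: [0.5947, 0.033, 0.0448]
eef_rot: [[0.727, -0.635, 0.261], [-0.599, -0.772, -0.211], [0.336, -0.002, -0.942]]
contact_force: [0.7, -0.3, 0.6]
width: 0.0001
```

```bash
python3 pt2.py -190 -7 45 -37.65 20 4;python3 pt2.py -165 -7 45 -37.65 22 7
```

```text
TCP scope [-196.5  -11.8   44.8]
row [0.0009, -0.0018, 0.0003] [0.0021, 0.0017, -0.0075] mm 2.0241827016162426 deg 0.45482195820974464
t 15.8833 grasp now [0.5897 0.037  0.0627] yaw -39.42 lean 19.61 roll -0.13 q [ 0.43  0.31 -0.89  0.99 -0.37 -0.48] F [ 0.7 -0.3  0.6] w 9.25112519353284e-05
TCP scope [-196.5  -11.8   44.8]
row [0.0035, -0.0026, 0.0013] [0.0013, 0.006, -0.0042] mm 4.551154013899122 deg 0.4255867315030709
t 15.8833 grasp now [0.5897 0.037  0.0627] yaw -39.42 lean 19.61 roll -0.13 q [ 0.43  0.31 -0.89  0.99 -0.37 -0.48] F [ 0.7 -0.3  0.6] w 9.25112519353284e-05
```

Emit:
{"name": "step_arm", "arguments": {
  "commands": [
    [[0, 0.0016, -0.0024, 0.0005, 0.0021, 0.0017, -0.0075], [0, 0.0016, -0.0024, 0.0005, 0.0021, 0.0017, -0.0075], [0, 0.003, -0.0026, 0.0011, 0.0013, 0.006, -0.0042], [0, 0.0035, -0.0026, 0.0013, 0.0013, 0.006, -0.0042], [0, 0.0035, -0.0024, 0.0013, 0.0013, 0.006, 0], [0, 0.0035, -0.0022, 0.0013, 0.0013, 0.006, 0], [0, 0, 0, 0, 0, 0, 0], [0, 0, 0, 0, 0, 0, 0]]
  ]
}}

```text
clock: 16.55
ee_pos: [0.6177, 0.0378, 0.0439]
eef_rot: [[0.745, -0.602, 0.287], [-0.564, -0.798, -0.213], [0.357, -0.003, -0.934]]
contact_force: [0.0, -0.2, -0.8]
width: -0.0001
```

```bash
python3 pt2.py -150 -7 45 -37.65 24 6
```

```text
TCP scope [-175.1   -2.1   43.9]
row [0.0039, -0.001, 0.0014] [-0.0012, 0.009, 0.0014] mm 4.270142219718344 deg 0.5266623460802322
t 16.55 grasp now [0.6122 0.0418 0.0617] yaw -37.04 lean 20.91 roll -0.18 q [ 0.39  0.33 -0.89  1.11 -0.35 -0.52] F [ 0.  -0.2 -0.8] w -7.579012817275166e-05
```

Emit:
{"name": "step_arm", "arguments": {
  "commands": [
    [[0, 0.001, 0.0023, 0.0004, 0, 0, 0], [0, 0.001, 0.0023, 0.0004, 0, 0.004, 0], [0, 0.0039, -0.0018, 0.0012, 0, 0.01, 0], [0, 0.0039, -0.0018, 0.0012, 0, 0.01, 0], [0, 0.0039, -0.0018, 0.0012, 0, 0.01, 0], [0, 0.0039, -0.0018, 0.0012, 0, 0.01, 0], [0, 0, 0, 0, 0, 0, 0], [0, 0, 0, 0, 0, 0, 0]]
  ]
}}

```text
clock: 17.22
ee_pos: [0.6314, 0.0268, 0.0445]
eef_rot: [[0.735, -0.599, 0.317], [-0.551, -0.801, -0.236], [0.395, -0.001, -0.919]]
contact_force: [0.1, -0.1, 0.5]
width: -0.0002
```

```bash
python3 pt2.py -146 -7 45 -37.65 24 4
python3 - <<'E'
from h import *
from rig import optics
f=optics.grab_frame("scene"); np.savez("scene.npz",**f); cv2.imwrite("pics/push2.png",cv2.resize(f["image"][180:330,200:400],None,fx=4,fy=4,interpolation=cv2.INTER_CUBIC))
E
```

```text
TCP scope [-159.3   -9.8   44.5]
row [0.0026, -0.002, 0.001] [-0.0018, 0.0032, 0.0033] mm 3.410684112813451 deg 0.27907204809559105
t 17.2167 grasp now [0.6254 0.0313 0.0619] yaw -36.8 lean 23.28 roll -0.07 q [ 0.3   0.34 -0.91  1.34 -0.33 -0.66] F [ 0.1 -0.1  0.5] w -0.00022130793744758827
```

View pics/push2.png

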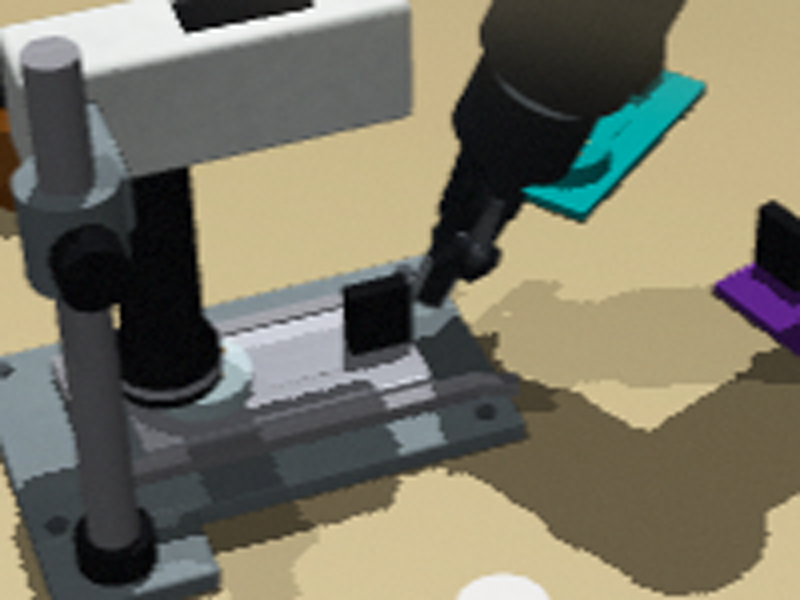

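The dish is now partly under the lens, the fin is at crop (378,315), and the arm is well clear of the head. Continuing in small steps while watching the force.

Emit:
{"name": "step_arm", "arguments": {
  "commands": [
    [[0, 0.0026, -0.002, 0.001, 0, 0.003, 0.001], [0, 0.0026, -0.002, 0.001, 0, 0.003, 0.001], [0, 0.0026, -0.002, 0.001, 0, 0.003, 0], [0, 0, 0, 0, 0, 0, 0], [0, 0, 0, 0, 0, 0, 0], [0, 0, 0, 0, 0, 0, 0], [0, 0, 0, 0, 0, 0, 0], [0, 0, 0, 0, 0, 0, 0]]
  ]
}}

```text
clock: 17.93
ee_pos: [0.6419, 0.0271, 0.0447]
eef_rot: [[0.732, -0.6, 0.323], [-0.55, -0.8, -0.241], [0.403, -0.002, -0.915]]
contact_force: [-1.2, -0.4, -0.7]
width: -0.0002
```

```bash
python3 pt2.py -142 -7 45 -37.65 24 4
cat > fin.py <<'E'
from h import *
from rig import optics
f=optics.grab_frame("scene"); a=np.radians(-12.65); X=np.array([np.cos(a),np.sin(a),0]);Y=np.array([-X[1],X[0],0]); o=np.array([.789,.0015,0])
g=cv2.cvtColor(f["image"],cv2.COLOR_BGR2GRAY)
# fin's +y side face (y=+7): scan in s at two heights, front edge & rear edge
for z in(.035,.045,.055):
    s=np.arange(-.20,-.03,.0005); q=proj(f,o+s[:,None]*X+.007*Y+[0,0,z]).astype(np.float32)
    v=cv2.remap(g,q[None,:,0],q[None,:,1],cv2.INTER_LINEAR)[0].astype(int); dk=np.where(v<38)[0]
    runs=np.split(dk,np.where(np.diff(dk)>3)[0]+1); print(z,[(round(s[r[0]]*1e3,1),round(s[r[-1]]*1e3,1)) for r in runs if len(r)>5])
E
python3 fin.py
```

```text
TCP scope [-149.1   -7.3   44.7]
row [0.0015, -0.0008, 0.0006] [-0.0017, 0.001, 0.0029] mm 1.7892674370040222 deg 0.2035473211613359
t 17.9333 grasp now [0.6357 0.0316 0.0621] yaw -36.88 lean 23.77 roll -0.09 q [ 0.3   0.35 -0.89  1.36 -0.34 -0.67] F [-1.2 -0.4 -0.7] w -0.0002089443844924731
0.035 [(np.float64(-135.0), np.float64(-96.5))]
0.045 [(np.float64(-135.5), np.float64(-96.5))]
0.055 [(np.float64(-157.0), np.float64(-143.0)), (np.float64(-135.5), np.float64(-96.5))]
```

Emit:
{"name": "step_arm", "arguments": {
  "commands": [
    [[0, 0.0015, -0.0009, 0.0006, 0, 0.001, 0.001], [0, 0.0015, -0.0009, 0.0006, 0, 0.001, 0.001], [0, 0.0015, -0.0009, 0.0006, 0, 0.001, 0], [0, 0, 0, 0, 0, 0, 0], [0, 0, 0, 0, 0, 0, 0], [0, 0, 0, 0, 0, 0, 0], [0, 0, 0, 0, 0, 0, 0], [0, 0, 0, 0, 0, 0, 0]]
  ]
}}

```text
clock: 18.65
ee_pos: [0.6477, 0.0264, 0.0447]
eef_rot: [[0.73, -0.601, 0.325], [-0.551, -0.799, -0.242], [0.406, -0.003, -0.914]]
contact_force: [-1.1, -0.2, -0.4]
width: -0.0
```

```bash
python3 pt2.py -142 -7 45 -37.65 24 4; python3 fin.py
```

```text
TCP scope [-143.3   -6.7   44.7]
row [0.0003, -0.0001, 0.0001] [-0.0018, 0.0003, 0.0024] mm 0.3437444575230939 deg 0.17370113503285212
t 18.65 grasp now [0.6415 0.031  0.0621] yaw -36.97 lean 23.93 roll -0.14 q [ 0.29  0.35 -0.88  1.36 -0.34 -0.67] F [-1.1 -0.2 -0.4] w -1.0568152607782908e-06
0.035 [(np.float64(-130.0), np.float64(-91.5))]
0.045 [(np.float64(-130.0), np.float64(-91.0))]
0.055 [(np.float64(-151.0), np.float64(-136.5)), (np.float64(-130.5), np.float64(-91.5))]
```

Nearly home, and no stop force yet. I'll keep pushing in small steps until it resists.

Emit:
{"name": "step_arm", "arguments": {
  "commands": [
    [[0, 0.0013, -0.0008, 0.0005, 0, 0, 0], [0, 0.0013, -0.0008, 0.0005, 0, 0, 0], [0, 0, 0, 0, 0, 0, 0], [0, 0, 0, 0, 0, 0, 0], [0, 0, 0, 0, 0, 0, 0], [0, 0, 0, 0, 0, 0, 0], [0, 0, 0, 0, 0, 0, 0], [0, 0, 0, 0, 0, 0, 0]]
  ]
}}

```text
clock: 19.37
ee_pos: [0.6512, 0.0259, 0.0448]
eef_rot: [[0.73, -0.601, 0.325], [-0.551, -0.799, -0.242], [0.406, -0.002, -0.914]]
contact_force: [-0.6, 0.4, -0.5]
width: -0.0
```

```bash
python3 pt2.py -142 -7 45 -37.65 24 4; python3 fin.py
```

```text
TCP scope [-139.8   -6.4   44.8]
row [-0.0004, 0.0004, -0.0002] [-0.0018, 0.0003, 0.0024] mm 0.5638973677799708 deg 0.17332179578614043
t 19.3667 grasp now [0.645  0.0305 0.0622] yaw -36.97 lean 23.93 roll -0.14 q [ 0.29  0.36 -0.88  1.35 -0.34 -0.66] F [-0.6  0.4 -0.5] w -8.41046172459327e-06
0.035 [(np.float64(-126.5), np.float64(-88.5))]
0.045 [(np.float64(-127.0), np.float64(-87.5))]
0.055 [(np.float64(-148.5), np.float64(-133.5)), (np.float64(-127.0), np.float64(-87.5))]
```

Emit:
{"name": "step_arm", "arguments": {
  "commands": [
    [[0, 0.0013, -0.0008, 0.0005, 0, 0, 0], [0, 0.0013, -0.0008, 0.0005, 0, 0, 0], [0, 0.0013, -0.0008, 0.0005, 0, 0, 0], [0, 0, 0, 0, 0, 0, 0], [0, 0, 0, 0, 0, 0, 0], [0, 0, 0, 0, 0, 0, 0], [0, 0, 0, 0, 0, 0, 0], [0, 0, 0, 0, 0, 0, 0]]
  ]
}}

```text
clock: 20.08
ee_pos: [0.652, 0.0254, 0.0442]
eef_rot: [[0.732, -0.6, 0.322], [-0.549, -0.8, -0.242], [0.403, 0.0, -0.915]]
contact_force: [-2.6, 0.9, 0.9]
width: -0.0001
```

```bash
python3 pt2.py -142 -7 45 -37.65 24 4; python3 fin.py
```

```text
TCP scope [-138.9   -6.7   44.2]
row [-0.0005, 0.0004, -0.0005] [-0.0014, 0.001, 0.0031] mm 0.8098921426562169 deg 0.20567027726823203
t 20.0833 grasp now [0.6459 0.03   0.0615] yaw -36.86 lean 23.77 roll 0.0 q [ 0.3   0.36 -0.87  1.33 -0.34 -0.65] F [-2.6  0.9  0.9] w -7.352157319181659e-05
0.035 [(np.float64(-125.5), np.float64(-86.5))]
0.045 [(np.float64(-126.0), np.float64(-87.0))]
0.055 [(np.float64(-147.0), np.float64(-132.0)), (np.float64(-126.0), np.float64(-87.0))]
```

It moved only about 1 mm of the 4.5 mm commanded, so it is at the stop. One firmer push to confirm.

Emit:
{"name": "step_arm", "arguments": {
  "commands": [
    [[0, 0.0015, -0.0009, 0.0006, 0, 0, 0], [0, 0.002, -0.0012, 0.0008, 0, 0, 0], [0, 0.002, -0.0012, 0.0008, 0, 0, 0], [0, 0.0025, -0.0015, 0.001, 0, 0, 0], [0, 0.0025, -0.0015, 0.001, 0, 0, 0], [0, 0.0025, -0.0015, 0.001, 0, 0, 0], [0, 0.0025, -0.0015, 0.001, 0, 0, 0], [0, 0.0025, -0.0015, 0.001, 0, 0, 0]]
  ]
}}

```text
clock: 20.8
ee_pos: [0.6538, 0.0254, 0.0386]
eef_rot: [[0.747, -0.59, 0.308], [-0.54, -0.808, -0.236], [0.388, 0.01, -0.922]]
contact_force: [-26.4, 8.8, 16.8]
width: 0.0001
```

```bash
python3 pt2.py -180 -7 55 -37.65 22 6; python3 fin.py
```

```text
TCP scope [-137.1   -6.3   38.6]
row [-0.0049, 0.003, -0.005] [-0.0001, -0.0024, 0.0048] mm 7.652193031106677 deg 0.30550883236087484
t 20.8 grasp now [0.648  0.0299 0.0561] yaw -36.13 lean 22.82 roll 0.6 q [ 0.31  0.38 -0.85  1.27 -0.34 -0.58] F [-26.4   8.8  16.8] w 0.00010078452705001797
0.035 [(np.float64(-125.0), np.float64(-86.5))]
0.045 [(np.float64(-143.5), np.float64(-135.5)), (np.float64(-125.0), np.float64(-86.0))]
0.055 [(np.float64(-163.0), np.float64(-159.5)), (np.float64(-148.0), np.float64(-87.0))]
```

A 26 N reaction with no further travel means it is firmly against the stop. Backing off.

Emit:
{"name": "step_arm", "arguments": {
  "commands": [
    [[0, -0.0051, 0.0024, -0.0024, 0, 0, 0], [0, -0.0051, 0.0024, -0.0026, 0, 0, 0], [0, -0.0051, 0.0024, -0.0026, 0, 0, 0], [0, -0.0051, 0.0024, -0.0026, 0, 0, 0], [0, -0.0051, 0.0024, -0.0026, 0, 0, 0], [0, -0.0051, 0.0024, -0.0026, 0, 0, 0], [0, -0.0051, 0.0024, -0.0026, 0, 0, 0], [0, -0.0051, 0.0024, -0.0026, 0, 0, 0]]
  ]
}}

```text
clock: 21.52
ee_pos: [0.604, 0.0381, 0.0429]
eef_rot: [[0.746, -0.589, 0.309], [-0.54, -0.808, -0.236], [0.389, 0.009, -0.921]]
contact_force: [0.8, 0.9, 0.7]
width: 0.0004
```

Emit:
{"name": "step_arm", "arguments": {
  "commands": [
    [[0, -0.0051, 0.0024, -0.0026, 0, 0, 0], [0, -0.0051, 0.0024, -0.0026, 0, 0, 0], [0, 0, 0, -0.012, 0, 0, 0], [0, 0, 0, -0.012, 0, 0, 0], [0, 0, 0, -0.012, 0, 0, 0], [0, 0, 0, -0.012, 0, 0, 0], [0, 0, 0, 0, 0, 0, 0], [0, 0, 0, 0, 0, 0, 0]]
  ]
}}

```text
clock: 22.18
ee_pos: [0.5709, 0.0527, 0.089]
eef_rot: [[0.747, -0.589, 0.307], [-0.54, -0.808, -0.236], [0.387, 0.01, -0.922]]
contact_force: [-0.2, 0.1, -1.0]
width: 0.0001
```

```bash
python3 pt2.py -180 -7 55 -37.65 22 6; python3 fin.py
python3 - <<'E'
from h import *
from rig import optics
a=[]
for n,(x0,y0,x1,y1) in(("scene",(180,180,380,350)),("top",(280,60,480,310))):
    f=optics.grab_frame(n); a.append(cv2.resize(f["image"][y0:y1,x0:x1],(480,408) if n=="scene" else (320,400),interpolation=cv2.INTER_CUBIC)[:400])
cv2.imwrite("pics/fin.png",np.hstack(a))
E
```

```text
TCP scope [-224.     2.2   89. ]
row [0.0046, -0.0016, 0.008] [-0.0001, -0.0022, 0.0048] mm 9.40056116225177 deg 0.30068159225286
t 22.1833 grasp now [0.5651 0.0572 0.1065] yaw -36.12 lean 22.76 roll 0.58 q [ 0.54  0.21 -0.92  0.94 -0.46 -0.45] F [-0.2  0.1 -1. ] w 9.451010464395885e-05
0.035 [(np.float64(-125.0), np.float64(-86.5))]
0.045 [(np.float64(-125.0), np.float64(-86.0))]
0.055 [(np.float64(-125.0), np.float64(-86.5))]
```

View pics/fin.png

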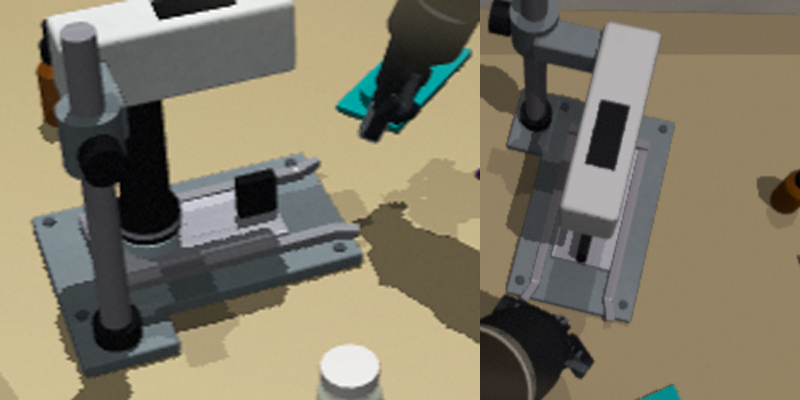

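The carrier lies flat between the rails with the dish under the lens and the fin at crop (257,195). The robot is touching nothing. Handing in.

```bash
python3 -c "
from rig import workorder; print(workorder.hand_in())"
```

```text
the job is handed in; nothing more can be done
None
```

The carrier with the glass dish is in the microscope's guide channel with the dish under the lens, and I judge it fully home against the end stop. I gripped it by its fin, carried it level and laid it flat between the rails. Then I slid it part-way in, let go, and pushed the fin home with closed fingers leaning back about 23°. The job is handed in at about 22 s.

**Checks that passed**
- The last push met about 26 N along the channel and about 17 N upward, and the fin stopped moving.
- After I backed off, the fin position was unchanged and the force reading was near zero.
- The final pictures show the plate flat between the rails and the arm clear of the microscope. I never saw the arm or carrier touch the lens or head.
- The empty carrier, bottle and jar were not touched at any point, though I did not re-measure them at the end.

**Checks that disagreed**
- The scene camera put the fin about 4–5 mm further in than its nominal home position. My two camera fits of the microscope's position differed by about 5 mm in that direction, so "fully home" rests mainly on the stop force and the fin not moving any further.
- A leaning grip of 40° was not possible at the pickup, because joint 3 reached its limit. That is why I pushed the carrier the last part instead of sliding it all the way in the grip.
- I leaned the wrist too early during the push and joint 4 went to the edge of its range, so I backed off and pushed from a lean direction turned 25°.
- A first attempt to fit the arm's geometry failed; a second, simpler fit worked to about 2 mm.

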